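# Hang the rail caddy and load it

## Robot

A 7-joint arm with a two-finger parallel gripper is mounted at the origin on the work surface. World frame = base frame: x ahead of the robot, y to its left, z up, the work surface at z = 0. Lengths are in m, angles in rad, forces in N, time in s.
With the tool pointing down it reaches from about 0.4 to 0.9 m from the base axis. Payload 5.5 kg.
Tool frame: the origin (TCP) lies on the centre line of the jaws, within the pads' length; the fingertips stand r.tips_ahead ahead of it and the grasp point (between the pads) lies 6 mm ahead of it (r.tips_ahead is the distance from the TCP to the fingertips, in m); z points along the fingers, y is the line along which they close (so a half turn about z gives the same grasp; the last joint's range is limited). The gripper opens to 92 mm and grips with 3 to 60 N. Pads are 19 mm wide; open, the fingers measure 130 mm over their backs; the gripper's body (75 mm by 190 mm) begins 47 mm behind the grasp point.
Start: joints at [1.503, 0.501, -0.427, 1.55, 0.221, 1.138, -0.21], TCP at [0.211, -0.615, 0.252] pointing down, gripper open.
Joint ranges: [-2.88, 2.88], [-0.31, 2.03], [-1.54, 1.56], [0.2, 2.42], [-1.41, 4.55], [0.19, 2.02], [-2.57, 2.57]. Speed limits (rad/s): [2.57, 2.57, 3.14, 3.14, 3.14, 3.14, 3.14].

## Interface

Orientations are given as a 3x3 rotation matrix whose columns are the frame's x, y, z axes.
In Python, from cell import r, grab_frame gives the robot as it stands.
- The arm moves only by the tool jog_arm, never from a script. Its argument "targets" is a list of rows, each an object of numbers: "tx", "ty", "tz": the shift along the tool's x, y, z in cm; "wx", "wy", "wz": the turn, a rotation vector about the tool's x, y, z in degrees; "claw": the opening, from 0 (shut) to 1 (fully open). In form: [{"tx": .., "ty": .., "tz": .., "wx": .., "wy": .., "wz": .., "claw": ..}, ...]. A call has 1 to 5 rows; each row shifts and turns the commanded pose from where the row before left it, along the tool's axes as they then stand; what a row does not reach is not made up. A row lasts 1/12 s, in which the tool goes at most 41.7 mm and 7.16 degrees, less where a joint would pass 70% of its speed; a pose out of reach is approached as far as the arm can. A call is refused whole if a number of a shift passes 4.17 or a number of a turn 7.16, either way. A call with a gripper value outside its range is refused whole. The fingers move at their own pace and stop on an object; "newtons" is the grip in N (left out, the last holds). Time passes only in rows, so rows that do not move let the fingers close. It gives the time, the measured TCP pose, the force, the opening and the grip force at its end, in the units of the state.
- r.observe(): the state, without advancing time (a new reading comes with each control period).
- grab_frame(name): name is "scene" or "top"; returns a dict with "image" (480x640x3 uint8, red, green, blue), "depth" (480x640 float32, m along the optical axis (not along the pixel's ray), 0 where there is no reading), "fx", "fy", "cx", "cy" (pixels), "D" ([k1, k2, p1, p2, k3] as OpenCV has them; the pictures are not rectified), "R" (3x3) and "t" (3): a world point X has camera coordinates R X + t. Camera axes: x right, y down, z forward; pixel columns grow to the right and rows downward; lengths in m; the calibration is good to about 2 mm. A picture is of the moment at which its call begins.
- r.job_done(): hands the job in; it is judged then, once.
The state is a dict: "time": time; "qpos": joint angles; "qvel": joint speeds; "effort": joint torques, N m; "tool_pos": TCP position; "ee_rot": TCP orientation; "ft_force": force on the tool from outside, world axes, zero at the start; "torque": the same for the moment, N m; "width": finger opening in m; "grasp_force": force on a finger pad.
Only numpy, scipy, OpenCV 4.12 (cv2) and the standard library are available. Lean on these libraries where they do the work, as an engineer would, in place of code of your own. Each camera call takes 0.05 s, during which the arm holds its last target. There are 200 camera calls.

## Task

First hang the empty steel caddy by its folded saddle over the top bar of the rail stand, level and all the way down, and let go of it. Then stand the glass salt shaker and the wooden pestle upright on the caddy's floor as it hangs, setting the shaker down gently rather than dropping it and never tipping it over, and leave the griddle, the bowl and the spatula where they are.

Things in the scene. Friction and masses are not known exactly. Their poses are not given: they have to be found in the camera images.
- caddy: Loose steel caddy, about 0.4 kg, stood on the counter: an open-topped box 90 (its x) by 210 (its y) by 55 mm high, walls and floor 3 mm, with a 120 mm wide, 3 mm thick back plate centred on its +x side (x 42 to 45 mm) that rises from the box to z = 115 mm and folds over toward +x into a saddle. Origin: centre of the box's underside; z up
- caddy_grip (a point): Centre of the saddle's flat top (caddy x 55, y 0, z 115 mm). The saddle is an upside-down U channel along y, 120 mm long: top plate 3 mm, inside x 45 to 65, outside x 42 to 68 mm (26 mm, the width to grip), rear leg from the top down to z = 70 mm. The caddy's weight lies about 45 mm to the -x side of this point
- caddy_seat (a point): On the caddy, inside the saddle channel (caddy x 59, y 0, z 106 mm): where the axis of the rail's top bar lies when the caddy hangs fully down. It then settles with the saddle's rear leg pulled against the top bar and the box's back against the lower bar, leaning about 0.06 rad
- rail: Steel rail stand fixed to the counter: two level bars along its y, a 12 mm thick one (axis at z 160 mm) straight above a 16 mm thick one (axis at z 65 mm), between two posts 16 mm thick, 168 mm high, at y = +-180 mm, on feet 60 by 30 by 8 mm. Alike from both sides; the caddy may hang on either. Origin: on the counter midway between the posts; -x faces roughly to the robot
- rail_mid (a point): Middle of the top bar's axis, 160 mm above the counter; y along the bar. Hung here, the caddy's underside is about 54 mm above the counter
- shaker: Loose glass salt shaker with steel cap: a plain upright cylinder 48 mm across, 100 mm high, about 0.18 kg. Origin: centre of its underside; z up
- pestle: Loose turned wooden pestle, 140 mm high, standing on its thick end: 52 mm across up to z = 48 mm, tapering to a 30 mm handle from z = 62 mm to the top; about 0.16 kg. Origin: centre of its underside; z up along the handle
- budare: Bystander: dark iron griddle (budare), 220 mm across, 16 mm high, with a loop handle to its -x, reaching 140 mm from its centre. Origin: centre of its underside
- bowl: Bystander: plastic bowl, 150 mm across, 60 mm high. Origin: centre of its underside
- spatula: Bystander: bamboo spatula lying flat, 280 mm long along its x. Origin: on its underside near the middle
Not all that is in view belongs to the job. What is shaped like the caddy but green is not meant.

How it is judged:
On the way:
1. the empty caddy hangs by its saddle on the top bar, fully down, level and released, with shaker and pestle not yet in it (x of caddy_seat in the frame of rail between -0.014 and 0.014 m and z of caddy_seat in the frame of rail between 0.154 and 0.168 m and angle between caddy's own z axis and vertical below 0.15 rad and angle between the y axis of caddy and the y axis of rail, either way round below 0.12 rad and contact force between caddy and rail above 0.5 N and contact force between the fingers and caddy below 0.1 N and horizontal distance between each of shaker, pestle and caddy above 0.12 m), for 0.3 s.
At the end, for the whole second after the job is handed in: Caddy released, at rest on the top bar: seat point within 14 mm of the bar axis across, 6 mm below to 8 mm above it, upright within 0.15, parallel within 0.12 rad. Shaker and pestle at rest on its floor between its walls (underside up to 15 mm above the caddy's), upright within 0.3 rad (x of caddy_seat in the frame of rail between -0.014 and 0.014 m and z of caddy_seat in the frame of rail between 0.154 and 0.168 m and angle between caddy's own z axis and vertical below 0.15 rad and angle between the y axis of caddy and the y axis of rail, either way round below 0.12 rad and contact force between caddy and rail above 0.5 N and contact force between the fingers and caddy below 0.1 N and x of shaker in the frame of caddy between -0.045 and 0.045 m and y of shaker in the frame of caddy between -0.105 and 0.105 m and z of shaker in the frame of caddy between -0.004 and 0.015 m and angle between each of shaker, pestle's own z axis and vertical below 0.3 rad and x of pestle in the frame of caddy between -0.045 and 0.045 m and y of pestle in the frame of caddy between -0.105 and 0.105 m and z of pestle in the frame of caddy between -0.004 and 0.015 m and linear speed of each of caddy, shaker, pestle below 0.03 m/s); the robot touches nothing.
It fails at once if the griddle is pushed more than 30 mm from its place (distance of budare from where it was at the start of the episode above 0.03 m).
It fails at once if the bowl is pushed more than 30 mm from its place (distance of bowl from where it was at the start of the episode above 0.03 m).
It fails at once if the spatula is pushed more than 30 mm from its place (distance of spatula from where it was at the start of the episode above 0.03 m).
It fails at once if the glass shaker is tipped over (more than 0.8 rad) (angle between shaker's own z axis and vertical above 0.8 rad).
It fails at once if the glass shaker is dropped (moves faster than 0.7 m/s with no finger on it, a fall of about 25 mm) (contact force between the fingers and shaker below 0.05 N and linear speed of shaker above 0.7 m/s).
It also fails if it takes over 72 s, if anything falls off the work surface, if the arm or the gripper's body presses on something with over 40 N, if the wrist force passes 120 N, or if a joint passes its speed limit or range.

## Working session

There is one attempt and no reset: what is moved stays moved. The work goes in short steps, Python scripts to look and compute and a tool call to move; the robot and the scene stay as the last step left them, time stands still between calls to the robot, and variables do not carry over. Pictures are saved under pics/ and viewed, at most 10 in all, crops included, and the job is handed in when it is done.

Besides the shell and the picture viewer there is one more tool, called after "Call:" as name(argument=value, ...) on one line, values as JSON. jog_arm: Moves the arm, as the interface text tells. Its arguments: {"type":"object","properties":{"targets":{"type":"array","items":{"type":"object","properties":{"tx":{"type":"number"},"ty":{"type":"number"},"tz":{"type":"number"},"wx":{"type":"number"},"wy":{"type":"number"},"wz":{"type":"number"},"claw":{"type":"number"}}}},"newtons":{"type":"number"}},"required":["targets"]}

```bash
ls; mkdir -p pics
python3 - <<'E'
from cell import r, grab_frame
import cv2,numpy as np,pickle
for n in("scene","top"):
    f=grab_frame(n); cv2.imwrite(f"pics/{n}0.png",f["image"][:,:,::-1]); pickle.dump(f,open(f"{n}0.pkl","wb"))
    print(n,f["fx"],f["cx"],f["cy"],f["D"],f["R"],f["t"])
s=r.observe();print(s,r.tips_ahead)
E
```

```text
pics
scene 560.23407608531 318.322731085845 236.5328825424218 [0.04560222 0.         0.         0.         0.        ] [[-0.24125794  0.97038768 -0.01193123]
 [ 0.68265739  0.16095839 -0.71279119]
 [-0.68976336 -0.18011148 -0.70127481]] [ 0.12317946 -0.20046102  1.89696824]
top 617.7284744123755 316.20100563621935 227.58597118033518 [-0.10063311  0.          0.          0.          0.        ] [[ 0.01485132 -0.99986366  0.00721835]
 [-0.99654069 -0.01539155 -0.0816686 ]
 [ 0.08176857 -0.00598049 -0.9966334 ]] [-0.03101684  0.4231617   1.77810172]
{'time': 0.1, 'qpos': array([ 1.50318646,  0.50175278, -0.4268089 ,  1.55130932,  0.22078364,
        1.13827629, -0.21033169]), 'qvel': array([ 0.00175977, -0.00125034, -0.00031044, -0.00178172, -0.00060527,
        0.00064542,  0.00050612]), 'effort': array([-1.10408873e-02, -5.67867386e+01, -5.83832279e+00, -2.79909682e+01,
       -6.90582278e-02,  2.41301075e-02,  3.18460923e-05]), 'tool_pos': array([ 0.21091133, -0.61423543,  0.250798  ]), 'ee_rot': array([[ 9.45778390e-01,  3.24812277e-01, -4.70544253e-04],
       [ 3.24812607e-01, -9.45776986e-01,  1.63176027e-03],
       [ 8.49858444e-05, -1.69612231e-03, -9.99998558e-01]]), 'ft_force': array([ 0.00508169,  0.05976079, -1.2778435 ]), 'torque': array([-0.03886604,  0.0667347 ,  0.01749823]), 'grasp_force': 0.0, 'width': 0.09228973699027285} 0.025
```

View pics/scene0.png

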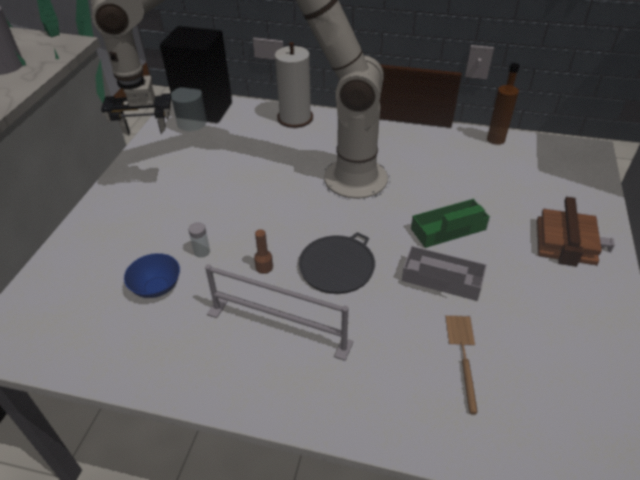

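View pics/top0.png

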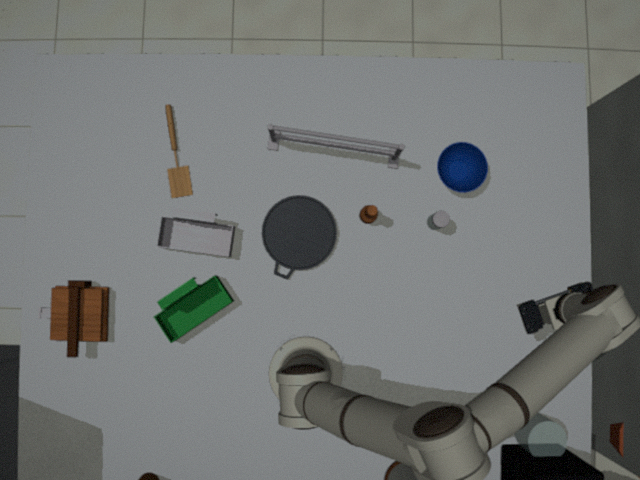

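The scene view shows the grey caddy (445,272), rail (280,305), shaker (199,240), pestle (262,252), griddle (337,263), bowl (152,276) and spatula (463,360). In the top view they are at (198,237), (335,143), (439,220), (369,214), (300,232), (462,167) and (175,160).

```bash
cat > h.py <<'E'
import numpy as np,cv2,pickle
def cloud(f):
    d=f["depth"]; v,u=np.mgrid[0:480,0:640]
    K=np.array([[f["fx"],0,f["cx"]],[0,f["fy"],f["cy"]],[0,0,1.]])
    p=cv2.undistortPoints(np.stack([u.ravel(),v.ravel()],1).astype(float)[:,None],K,np.array(f["D"],float))[:,0]
    z=d.ravel(); c=np.c_[p*z[:,None],z]
    w=(c-f["t"])@f["R"]; w[z==0]=np.nan
    return w.reshape(480,640,3)
E
python3 - <<'E'
import pickle;from h import *
np.set_printoptions(precision=4,suppress=True)
C={n:cloud(pickle.load(open(n+"0.pkl","rb"))) for n in("scene","top")}
def box(n,u0,u1,v0,v1): return C[n][v0:v1,u0:u1].reshape(-1,3)
def sel(P,a,b): return P[(P[:,2]>a)&(P[:,2]<b)]
for n,b in dict(table=(350,400,300,330),).items():
    print(n,np.nanmedian(box("top",*b),0))
def pr(name,n,b,a,c):
    P=sel(box(n,*b),a,c); print(name,n,len(P),"mean",P.mean(0) if len(P) else'', "min",P.min(0),"max",P.max(0))
    if len(P)>5:
        print("   rect",cv2.minAreaRect(P[:,:2].astype(np.float32)), "zmed",np.median(P[:,2]))
    return P
T=(150,245,205,265)
pr("cad top","top",T,.095,.14);pr("cad all","top",T,.03,.14);pr("cad rim","top",T,.04,.07)
S=(395,495,240,305)
pr("cad top","scene",S,.105,.14);pr("cad all","scene",S,.03,.14)
pr("shaker","top",(415,465,200,240),.085,.12);pr("shaker","scene",(180,220,215,265),.085,.12);pr("shaker","scene",(180,220,215,265),.02,.085)
pr("pestle","top",(350,395,195,235),.12,.16);pr("pestle","scene",(245,285,225,280),.12,.16);pr("pestleb","scene",(245,285,225,280),.01,.045)
pr("rail","top",(260,420,115,175),.145,.18);pr("rail","scene",(200,365,255,365),.15,.18)
pr("bud","top",(255,345,190,285),.01,.05);pr("bowl","top",(430,495,135,200),.02,.1);pr("spat","top",(155,200,95,205),.004,.05)
pr("green","top",(140,245,270,350),.03,.2)
E
```

```text
table [ 0.173  -0.1982 -0.0003]
cad top top 427 mean [0.446  0.3154 0.1143] min [0.4271 0.2555 0.0952] max [0.4665 0.3763 0.1289]
   rect ((0.44648945331573486, 0.3160461187362671), (0.11999933421611786, 0.02715359255671501), 83.5844497680664) zmed 0.11467286312805496
cad all top 795 mean [0.4224 0.3214 0.0857] min [0.3354 0.2128 0.03  ] max [0.4665 0.4318 0.1289]
   rect ((0.4035874903202057, 0.3214859366416931), (0.21295101940631866, 0.11413724720478058), 83.25971984863281) zmed 0.10666976145327976
cad rim top 276 mean [0.3897 0.328  0.0533] min [0.3354 0.2128 0.0402] max [0.4477 0.4318 0.0699]
   rect ((0.3920179009437561, 0.32286757230758667), (0.2129044234752655, 0.09088557213544846), 83.2010269165039) zmed 0.053030802920079334
cad top scene 479 mean [0.4488 0.3186 0.1141] min [0.4224 0.2584 0.1051] max [0.4686 0.3776 0.122 ]
   rect ((0.4454652965068817, 0.31826555728912354), (0.11878874152898788, 0.03618042543530464), 81.41170501708984) zmed 0.11468643985018051
cad all scene 1943 mean [0.418  0.3241 0.0707] min [0.274  0.2159 0.03  ] max [0.4686 0.4341 0.122 ]
   rect ((0.3952
[... 2357 characters left out ...]
 [ 0.611  -0.4535  0.0414] min [ 0.5311 -0.5172  0.02  ] max [ 0.6766 -0.3675  0.0717]
   rect ((0.6031121611595154, -0.442186564207077), (0.14547215402126312, 0.14751823246479034), 42.784000396728516) zmed 0.039726439827503374
spat top 1372 mean [0.6551 0.3934 0.0092] min [0.4868 0.3202 0.004 ] max [0.8184 0.4662 0.0305]
   rect ((0.6529044508934021, 0.3930112421512604), (0.33312705159187317, 0.13416175544261932), 2.1368794441223145) zmed 0.0071023932164301536
green top 853 mean [0.2075 0.3427 0.0839] min [0.0893 0.2111 0.0301] max [0.2813 0.4339 0.1281]
   rect ((0.19367292523384094, 0.3301609754562378), (0.11448092758655548, 0.2130848467350006), 34.97613525390625) zmed 0.10230184717675372
```

Run:
```python
import pickle,cv2
for n,(u0,u1,v0,v1) in dict(top=(145,425,105,275),scene=(180,500,200,370)).items():
    im=pickle.load(open(n+"0.pkl","rb"))["image"][v0:v1,u0:u1,::-1]
    s=800/(u1-u0); im=cv2.resize(im,None,fx=s,fy=s,interpolation=cv2.INTER_CUBIC); cv2.imwrite(f"pics/{n}_crop.png",cv2.convertScaleAbs(im,alpha=1.8)[:600])
```

```text
(no output)
```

View pics/top_crop.png

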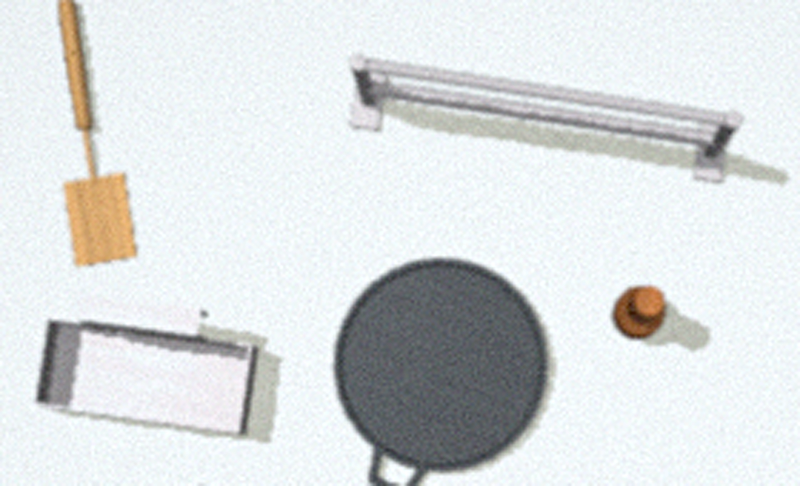

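The top crop shows the caddy's saddle on its +x side at (140,318), facing the rail, and nearly parallel to it. So the caddy can go straight across. I'll rotate the tool and move toward it.

Call:
jog_arm(targets=[{"wz": -7.1,"claw": 1},{"wz": -7.1},{"wz": -7.1},{"wz": -7.1},{"wz": -7.1}], newtons=50)

```text
validation failed for argument at $.ta...
```

Call:
jog_arm(targets=[{"wz": -7.1},{"wz": -7.1},{"wz": -7.1},{"wz": -7.1},{"wz": -0.6}])

```text
validation failed for argument at $.ta...
```

Call:
jog_arm(targets=[{"tx": 3.3,"ty": 2.05},{"tx": 3.3,"ty": 2.05},{"tx": 3.3,"ty": 2.05},{"tx": 3.3,"ty": 2.05},{"tx": 3.3,"ty": 2.05}])

```text
validation failed for argument at $.ta...
```

Call:
jog_arm(targets=[{"tx": 0,"ty": 0,"tz": 0,"wx": 0,"wy": 0,"wz": -7.1,"claw": 1},{"tx": 0,"ty": 0,"tz": 0,"wx": 0,"wy": 0,"wz": -7.1,"claw": 1},{"tx": 0,"ty": 0,"tz": 0,"wx": 0,"wy": 0,"wz": -7.1,"claw": 1},{"tx": 0,"ty": 0,"tz": 0,"wx": 0,"wy": 0,"wz": -7.1,"claw": 1},{"tx": 0,"ty": 0,"tz": 0,"wx": 0,"wy": 0,"wz": -7.1,"claw": 1}], newtons=50)

```text
time: 0.52
tool_pos: [0.211, -0.6144, 0.2511]
ee_rot: [[0.576, 0.817, -0.0], [0.817, -0.576, 0.001], [0.001, -0.001, -1.0]]
ft_force: [-0.2, 0.3, 0.9]
width: 0.0919
grasp_force: 0.0
```

Call:
jog_arm(targets=[{"tx": 0,"ty": 0,"tz": 0,"wx": 0,"wy": 0,"wz": -7.1,"claw": 1},{"tx": 0,"ty": 0,"tz": 0,"wx": 0,"wy": 0,"wz": -7.1,"claw": 1},{"tx": 0,"ty": 0,"tz": 0,"wx": 0,"wy": 0,"wz": -7.1,"claw": 1},{"tx": 0,"ty": 0,"tz": 0,"wx": 0,"wy": 0,"wz": -7.1,"claw": 1},{"tx": 0,"ty": 0,"tz": 0,"wx": 0,"wy": 0,"wz": -0.6,"claw": 1}])

```text
time: 0.93
tool_pos: [0.2108, -0.6145, 0.251]
ee_rot: [[0.11, 0.994, -0.0], [0.994, -0.11, 0.001], [0.001, -0.0, -1.0]]
ft_force: [-0.9, 0.4, 0.3]
width: 0.0915
grasp_force: 0.0
```

Call:
jog_arm(targets=[{"tx": 3.3,"ty": 2.05,"tz": 0,"wx": 0,"wy": 0,"wz": 0,"claw": 1},{"tx": 3.3,"ty": 2.05,"tz": 0,"wx": 0,"wy": 0,"wz": 0,"claw": 1},{"tx": 3.3,"ty": 2.05,"tz": 0,"wx": 0,"wy": 0,"wz": 0,"claw": 1},{"tx": 3.3,"ty": 2.05,"tz": 0,"wx": 0,"wy": 0,"wz": 0,"claw": 1},{"tx": 3.3,"ty": 2.05,"tz": 0,"wx": 0,"wy": 0,"wz": 0,"claw": 1}])

```text
time: 1.35
tool_pos: [0.3324, -0.4609, 0.2515]
ee_rot: [[0.118, 0.993, -0.0], [0.993, -0.118, 0.0], [0.0, -0.0, -1.0]]
ft_force: [1.1, -0.8, -0.2]
width: 0.0918
grasp_force: 0.0
```

Call:
jog_arm(targets=[{"tx": 3.3,"ty": 2.05,"tz": 0,"wx": 0,"wy": 0,"wz": 0,"claw": 1},{"tx": 3.3,"ty": 2.05,"tz": 0,"wx": 0,"wy": 0,"wz": 0,"claw": 1},{"tx": 3.3,"ty": 2.05,"tz": 0,"wx": 0,"wy": 0,"wz": 0,"claw": 1},{"tx": 3.3,"ty": 2.05,"tz": 0,"wx": 0,"wy": 0,"wz": 0,"claw": 1},{"tx": 3.3,"ty": 2.05,"tz": 0,"wx": 0,"wy": 0,"wz": 0,"claw": 1}])

```text
time: 1.77
tool_pos: [0.4531, -0.3087, 0.2517]
ee_rot: [[0.118, 0.993, -0.0], [0.993, -0.118, -0.0], [-0.0, -0.0, -1.0]]
ft_force: [-0.1, -1.4, -0.7]
width: 0.0915
grasp_force: 0.0
```

Call:
jog_arm(targets=[{"tx": 3.8,"ty": 1,"tz": 0,"wx": 0,"wy": 0,"wz": 0,"claw": 1},{"tx": 3.8,"ty": 0,"tz": 0,"wx": 0,"wy": 0,"wz": 0,"claw": 1},{"tx": 3.8,"ty": 0,"tz": 0,"wx": 0,"wy": 0,"wz": 0,"claw": 1},{"tx": 3.8,"ty": 0,"tz": 0,"wx": 0,"wy": 0,"wz": 0,"claw": 1},{"tx": 3.8,"ty": 0,"tz": 0,"wx": 0,"wy": 0,"wz": 0,"claw": 1}])

```text
time: 2.18
tool_pos: [0.4837, -0.1208, 0.2516]
ee_rot: [[0.118, 0.993, -0.0], [0.993, -0.118, -0.0], [-0.0, -0.0, -1.0]]
ft_force: [0.2, -0.4, -0.3]
width: 0.0922
grasp_force: 0.0
```

Call:
jog_arm(targets=[{"tx": 3.8,"ty": 0,"tz": 0,"wx": 0,"wy": 0,"wz": 0,"claw": 1},{"tx": 3.8,"ty": 0,"tz": 0,"wx": 0,"wy": 0,"wz": 0,"claw": 1},{"tx": 3.8,"ty": 0,"tz": 0,"wx": 0,"wy": 0,"wz": 0,"claw": 1},{"tx": 3.8,"ty": 0,"tz": 0,"wx": 0,"wy": 0,"wz": 0,"claw": 1},{"tx": 3.8,"ty": 0,"tz": 0,"wx": 0,"wy": 0,"wz": 0,"claw": 1}])

```text
time: 2.6
tool_pos: [0.5054, 0.0677, 0.2517]
ee_rot: [[0.118, 0.993, 0.0], [0.993, -0.118, -0.0], [-0.0, 0.0, -1.0]]
ft_force: [0.3, 0.5, 0.2]
width: 0.0917
grasp_force: 0.0
```

Call:
jog_arm(targets=[{"tx": 3.8,"ty": -1.5,"tz": 0,"wx": 0,"wy": 0,"wz": 0,"claw": 1},{"tx": 3.8,"ty": -1.5,"tz": 0,"wx": 0,"wy": 0,"wz": 0,"claw": 1},{"tx": 3.8,"ty": -1.5,"tz": 0,"wx": 0,"wy": 0,"wz": 0,"claw": 1},{"tx": 3.8,"ty": -1.5,"tz": 0,"wx": 0,"wy": 0,"wz": 0,"claw": 1},{"tx": 0,"ty": 0,"tz": 0,"wx": 0,"wy": 0,"wz": 0,"claw": 1}])

```text
time: 3.02
tool_pos: [0.4591, 0.2339, 0.2529]
ee_rot: [[0.105, 0.995, 0.0], [0.994, -0.105, 0.006], [0.006, -0.0, -1.0]]
ft_force: [-0.2, 1.7, 0.1]
width: 0.0917
grasp_force: 0.0
```

```bash
cat > go.py <<'E'
# python3 go.py X Y Z yaw(of tool x, deg): shift (cm, tool axes) and wz (deg) to a tool-down pose
import sys;from cell import r;import numpy as np
np.set_printoptions(precision=3,suppress=True)
s=r.observe();R=s["ee_rot"];d=np.array(list(map(float,sys.argv[1:4])))-s["tool_pos"]
yaw=np.degrees(np.arctan2(R[1,0],R[0,0]))
print("t",s["time"],"pos",s["tool_pos"],"q",s["qpos"],"yaw",yaw)
print("shift cm",R.T@d*100,"wz",-(float(sys.argv[4])-yaw),"level err deg",np.degrees(R.T@[0,0,1])[:2],"F",s["ft_force"],s["width"])
E
python3 go.py .446 .317 .13 83.4
```

```text
t 3.0167 pos [0.459 0.234 0.253] q [ 0.283  0.372 -0.978  1.874  0.345  1.074 -0.934] yaw 83.99052246181365
shift cm [ 8.051 -2.172 12.334] wz 0.5905224618136486 level err deg [ 0.339 -0.022] F [-0.207  1.725  0.112] 0.09167383793607956
```

Call:
jog_arm(targets=[{"tx": 2.7,"ty": -0.7,"tz": 0,"wx": 0,"wy": 0,"wz": 0,"claw": 1},{"tx": 2.7,"ty": -0.7,"tz": 0,"wx": 0,"wy": 0,"wz": 0,"claw": 1},{"tx": 2.6,"ty": -0.7,"tz": 2,"wx": 0,"wy": 0,"wz": 0,"claw": 1},{"tx": 0,"ty": 0,"tz": 2,"wx": 0,"wy": 0,"wz": 0,"claw": 1},{"tx": 0,"ty": 0,"tz": 2,"wx": 0,"wy": 0,"wz": 0,"claw": 1}])

```text
time: 3.43
tool_pos: [0.4508, 0.3081, 0.1913]
ee_rot: [[0.114, 0.994, 0.0], [0.994, -0.114, 0.001], [0.001, 0.0, -1.0]]
ft_force: [-0.5, -1.0, -0.2]
width: 0.0919
grasp_force: 0.0
```

Call:
jog_arm(targets=[{"tx": 0,"ty": 0,"tz": 2,"wx": 0,"wy": 0,"wz": 0,"claw": 1},{"tx": 0,"ty": 0,"tz": 1,"wx": 0,"wy": 0,"wz": 0,"claw": 1},{"tx": 0,"ty": 0,"tz": 0,"wx": 0,"wy": 0,"wz": 0,"claw": 1},{"tx": 0,"ty": 0,"tz": 0,"wx": 0,"wy": 0,"wz": 0,"claw": 1},{"tx": 0,"ty": 0,"tz": 0,"wx": 0,"wy": 0,"wz": 0,"claw": 1}])

```text
time: 3.85
tool_pos: [0.4523, 0.3063, 0.1628]
ee_rot: [[0.115, 0.993, 0.001], [0.993, -0.115, 0.001], [0.001, 0.001, -1.0]]
ft_force: [0.3, 0.6, 1.0]
width: 0.0915
grasp_force: 0.0
```

```bash
python3 go.py .446 .317 .105 83.4
python3 - <<'E'
from cell import grab_frame;import cv2,pickle
f=grab_frame("scene");pickle.dump(f,open("scene1.pkl","wb"))
im=f["image"][170:320,370:570,::-1];cv2.imwrite("pics/s1.png",cv2.convertScaleAbs(cv2.resize(im,None,fx=4,fy=4,interpolation=2),alpha=1.8))
E
```

```text
t 3.85 pos [0.452 0.306 0.163] q [ 0.035  0.546 -0.875  1.883  0.512  0.952 -1.192] yaw 83.39048902978094
shift cm [ 0.989 -0.755  5.78 ] wz -0.009510970219068327 level err deg [0.061 0.065] F [0.252 0.607 1.001] 0.09151276821072936
```

View pics/s1.png

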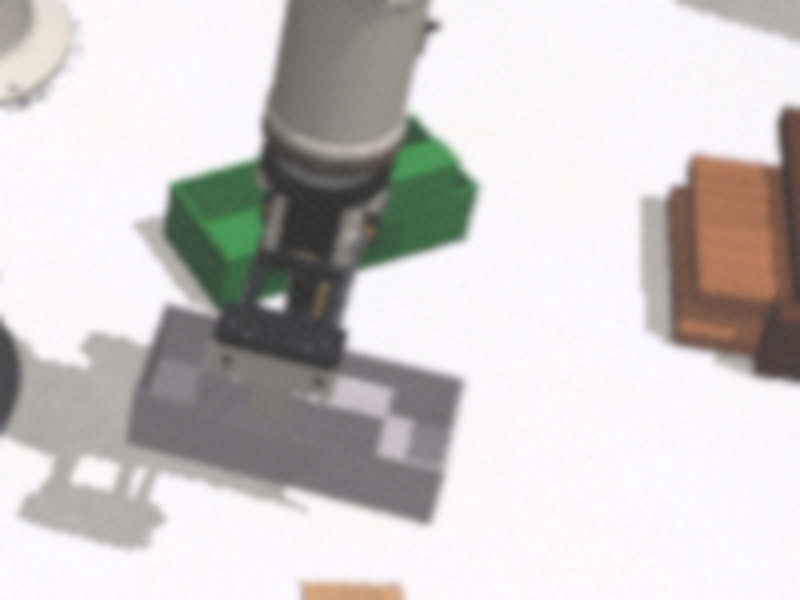

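The crop shows the open gripper above the saddle at (265,380), with the saddle between the fingers. I'll correct by about 1 cm, then descend.

Call:
jog_arm(targets=[{"tx": 0.5,"ty": -0.4,"tz": 0,"wx": 0,"wy": 0,"wz": 0,"claw": 1},{"tx": 0.5,"ty": -0.35,"tz": 1,"wx": 0,"wy": 0,"wz": 0,"claw": 1},{"tx": 0,"ty": 0,"tz": 1.6,"wx": 0,"wy": 0,"wz": 0,"claw": 1},{"tx": 0,"ty": 0,"tz": 1.6,"wx": 0,"wy": 0,"wz": 0,"claw": 1},{"tx": 0,"ty": 0,"tz": 1.6,"wx": 0,"wy": 0,"wz": 0,"claw": 1}])

```text
time: 4.32
tool_pos: [0.4451, 0.3175, 0.1032]
ee_rot: [[0.113, 0.994, 0.001], [0.994, -0.113, 0.001], [0.001, 0.001, -1.0]]
ft_force: [0.4, 0.4, -0.4]
width: 0.0919
grasp_force: 0.0
```

Call:
jog_arm(targets=[{"tx": 0,"ty": 0,"tz": 0,"wx": 0,"wy": 0,"wz": 0,"claw": 1},{"tx": 0,"ty": 0,"tz": 0,"wx": 0,"wy": 0,"wz": 0,"claw": 1},{"tx": 0,"ty": 0,"tz": 0,"wx": 0,"wy": 0,"wz": 0,"claw": 0.3},{"tx": 0,"ty": 0,"tz": 0,"wx": 0,"wy": 0,"wz": 0,"claw": 0},{"tx": 0,"ty": 0,"tz": 0,"wx": 0,"wy": 0,"wz": 0,"claw": 0}])

```text
time: 4.73
tool_pos: [0.4459, 0.3172, 0.1047]
ee_rot: [[0.114, 0.993, 0.002], [0.993, -0.114, 0.001], [0.001, 0.001, -1.0]]
ft_force: [-0.9, -0.1, 0.2]
width: 0.0766
grasp_force: 0.0
```

Call:
jog_arm(targets=[{"tx": 0,"ty": 0,"tz": 0,"wx": 0,"wy": 0,"wz": 0,"claw": 0},{"tx": 0,"ty": 0,"tz": 0,"wx": 0,"wy": 0,"wz": 0,"claw": 0},{"tx": 0,"ty": 0,"tz": 0,"wx": 0,"wy": 0,"wz": 0,"claw": 0},{"tx": 0,"ty": 0,"tz": 0,"wx": 0,"wy": 0,"wz": 0,"claw": 0},{"tx": 0,"ty": 0,"tz": 0,"wx": 0,"wy": 0,"wz": 0,"claw": 0}])

```text
time: 5.15
tool_pos: [0.4454, 0.3166, 0.1038]
ee_rot: [[0.114, 0.993, 0.0], [0.993, -0.114, -0.0], [-0.0, 0.0, -1.0]]
ft_force: [-0.3, -0.4, -0.7]
width: 0.0429
grasp_force: 0.0
```

```bash
python3 go.py .446 .317 .105 83.4
```

```text
t 5.15 pos [0.445 0.317 0.104] q [-0.043  0.627 -0.808  1.915  0.597  0.856 -1.279] yaw 83.44777445979457
shift cm [ 0.051  0.051 -0.119] wz 0.04777445979456729 level err deg [-0.001  0.011] F [-0.305 -0.395 -0.672] 0.04292947173461355
```

Fingers are still closing, so I'll wait and then lift.

Call:
jog_arm(targets=[{"tx": 0,"ty": 0,"tz": 0,"wx": 0,"wy": 0,"wz": 0,"claw": 0},{"tx": 0,"ty": 0,"tz": 0,"wx": 0,"wy": 0,"wz": 0,"claw": 0},{"tx": 0,"ty": 0,"tz": 0,"wx": 0,"wy": 0,"wz": 0,"claw": 0},{"tx": 0,"ty": 0,"tz": 0,"wx": 0,"wy": 0,"wz": 0,"claw": 0},{"tx": 0,"ty": 0,"tz": 0,"wx": 0,"wy": 0,"wz": 0,"claw": 0}], newtons=58)

```text
time: 5.57
tool_pos: [0.445, 0.3167, 0.1037]
ee_rot: [[0.114, 0.993, -0.001], [0.993, -0.114, -0.0], [-0.0, -0.001, -1.0]]
ft_force: [-0.9, 0.4, 1.7]
width: 0.0257
grasp_force: 58.0
```

Call:
jog_arm(targets=[{"tx": 0,"ty": 0,"tz": 0,"wx": 0,"wy": 0,"wz": 0,"claw": 0},{"tx": 0,"ty": 0,"tz": 0,"wx": 0,"wy": 0,"wz": 0,"claw": 0},{"tx": 0,"ty": 0,"tz": -0.5,"wx": 0,"wy": 0,"wz": 0,"claw": 0},{"tx": 0,"ty": 0,"tz": -1,"wx": 0,"wy": 0,"wz": 0,"claw": 0},{"tx": 0,"ty": 0,"tz": -1.5,"wx": 0,"wy": 0,"wz": 0,"claw": 0}])

```text
time: 5.98
tool_pos: [0.4447, 0.3156, 0.1333]
ee_rot: [[0.114, 0.994, -0.002], [0.994, -0.114, -0.002], [-0.002, -0.002, -1.0]]
ft_force: [-0.2, -0.2, -4.9]
width: 0.026
grasp_force: 58.0
```

Call:
jog_arm(targets=[{"tx": 0,"ty": 0,"tz": -2,"wx": 0,"wy": 0,"wz": 0,"claw": 0},{"tx": 0,"ty": 0,"tz": -2.5,"wx": 0,"wy": 0,"wz": 0,"claw": 0},{"tx": 0,"ty": 0,"tz": -2.5,"wx": 0,"wy": 0,"wz": 0,"claw": 0},{"tx": 0,"ty": 0,"tz": -2.5,"wx": 0,"wy": 0,"wz": 0,"claw": 0},{"tx": 0,"ty": 0,"tz": -2,"wx": 0,"wy": 0,"wz": 0,"claw": 0}])

```text
time: 6.4
tool_pos: [0.4456, 0.3171, 0.2519]
ee_rot: [[0.113, 0.994, 0.002], [0.994, -0.113, 0.001], [0.001, 0.002, -1.0]]
ft_force: [1.0, 0.0, -4.3]
width: 0.0254
grasp_force: 58.0
```

```bash
python3 go.py .6575 -.071 .26 82.2;  python3 - <<'E'
from h import *;from cell import grab_frame
for n,S,off in(("scene",(370,520,180,320),0),("top",(140,260,190,280),0)):
    C=cloud(grab_frame(n))[S[2]:S[3],S[0]:S[1]].reshape(-1,3)
    C=C[(C[:,0]>.28)&(C[:,1]>.19)&(C[:,1]<.45)&(C[:,2]>.08)]
    for a,b in((.08,.15),(.15,.2),(.2,.3)):
        P=C[(C[:,2]>a)&(C[:,2]<b)]
        if len(P)>5:print(n,a,len(P),P.min(0).round(3),P.max(0).round(3))
E
```

```text
t 6.4 pos [0.446 0.317 0.252] q [ 0.084  0.438 -0.958  1.802  0.4    1.107 -1.125] yaw 83.49622545768266
shift cm [-36.163  25.454  -0.798] wz 1.2962254576826524 level err deg [0.078 0.129] F [ 1.025  0.036 -4.334] 0.02543883006221283
scene 0.08 97 [0.336 0.224 0.143] [0.447 0.429 0.15 ]
scene 0.15 1848 [0.333 0.216 0.15 ] [0.454 0.433 0.2  ]
scene 0.2 709 [0.335 0.217 0.2  ] [0.539 0.435 0.3  ]
top 0.08 22 [0.357 0.34  0.144] [0.418 0.431 0.15 ]
top 0.15 308 [0.348 0.311 0.15 ] [0.425 0.436 0.199]
top 0.2 97 [0.347 0.303 0.201] [0.424 0.435 0.215]
```

Caddy lifted level (force −4.3 N, width 25.4 mm). I'll carry it to the rail.

Call:
jog_arm(targets=[{"tx": -1.2,"ty": 0.8,"tz": -0.4,"wx": 0,"wy": 0,"wz": 0.6,"claw": 0},{"tx": -2.5,"ty": 1.7,"tz": -0.4,"wx": 0,"wy": 0,"wz": 0.6,"claw": 0},{"tx": -2.9,"ty": 2.1,"tz": 0,"wx": 0,"wy": 0,"wz": 0,"claw": 0},{"tx": -2.9,"ty": 2.1,"tz": 0,"wx": 0,"wy": 0,"wz": 0,"claw": 0},{"tx": -2.9,"ty": 2.1,"tz": 0,"wx": 0,"wy": 0,"wz": 0,"claw": 0}])

```text
time: 6.92
tool_pos: [0.5163, 0.1804, 0.256]
ee_rot: [[0.134, 0.991, -0.001], [0.991, -0.134, -0.001], [-0.001, -0.0, -1.0]]
ft_force: [0.5, 0.7, -4.8]
width: 0.026
grasp_force: 58.0
```

Call:
jog_arm(targets=[{"tx": -2.9,"ty": 2.1,"tz": 0,"wx": 0,"wy": 0,"wz": 0,"claw": 0},{"tx": -2.9,"ty": 2.1,"tz": 0,"wx": 0,"wy": 0,"wz": 0,"claw": 0},{"tx": -2.9,"ty": 2.1,"tz": 0,"wx": 0,"wy": 0,"wz": 0,"claw": 0},{"tx": -2.9,"ty": 2.1,"tz": 0,"wx": 0,"wy": 0,"wz": 0,"claw": 0},{"tx": -2.9,"ty": 2.1,"tz": 0,"wx": 0,"wy": 0,"wz": 0,"claw": 0}])

```text
time: 7.33
tool_pos: [0.6008, 0.0223, 0.2556]
ee_rot: [[0.135, 0.991, -0.001], [0.991, -0.135, -0.0], [-0.001, -0.001, -1.0]]
ft_force: [0.6, 1.2, -5.2]
width: 0.0256
grasp_force: 58.0
```

Call:
jog_arm(targets=[{"tx": -2.9,"ty": 2,"tz": 0,"wx": 0,"wy": 0,"wz": 0,"claw": 0},{"tx": -2.5,"ty": 1.6,"tz": 0,"wx": 0,"wy": 0,"wz": 0,"claw": 0},{"tx": -1.5,"ty": 1.0,"tz": 0,"wx": 0,"wy": 0,"wz": 0,"claw": 0},{"tx": 0,"ty": 0,"tz": 0,"wx": 0,"wy": 0,"wz": 0,"claw": 0},{"tx": 0,"ty": 0,"tz": 0,"wx": 0,"wy": 0,"wz": 0,"claw": 0}])

```text
time: 7.75
tool_pos: [0.6367, -0.0522, 0.2549]
ee_rot: [[0.138, 0.99, -0.002], [0.99, -0.138, 0.0], [0.0, -0.002, -1.0]]
ft_force: [-0.3, 1.0, -4.3]
width: 0.0257
grasp_force: 58.0
```

```bash
python3 go.py .6578 -.0705 .158 82.2
```

```text
t 7.75 pos [ 0.637 -0.052  0.255] q [ 0.617  0.58  -0.835  1.566  0.45   1.201 -0.441] yaw 82.06207060611615
shift cm [-1.522  2.368  9.688] wz -0.1379293938838515 level err deg [ 0.008 -0.134] F [-0.305  0.967 -4.29 ] 0.02570291466604469
```

Call:
jog_arm(targets=[{"tx": -0.7,"ty": 1.1,"tz": 0.5,"wx": 0,"wy": 0,"wz": 0,"claw": 0},{"tx": -0.6,"ty": 0.9,"tz": 1,"wx": 0,"wy": 0,"wz": 0,"claw": 0},{"tx": -0.2,"ty": 0.4,"tz": 0.5,"wx": 0,"wy": 0,"wz": 0,"claw": 0},{"tx": 0,"ty": 0,"tz": 0,"wx": 0,"wy": 0,"wz": 0,"claw": 0},{"tx": 0,"ty": 0,"tz": 0,"wx": 0,"wy": 0,"wz": 0,"claw": 0}])

```text
time: 8.17
tool_pos: [0.6583, -0.0679, 0.2355]
ee_rot: [[0.134, 0.991, -0.002], [0.991, -0.134, 0.001], [0.0, -0.002, -1.0]]
ft_force: [0.2, 0.2, -5.3]
width: 0.0256
grasp_force: 58.0
```

```bash
python3 go.py .6578 -.0705 .158 82.2
python3 - <<'E'
from h import *;from cell import grab_frame
a=np.radians(-7.8);X=np.array([np.cos(a),np.sin(a)]);Y=np.array([-np.sin(a),np.cos(a)])
o=np.array([.6598,-.0708])
for n in("scene","top"):
    f=grab_frame(n);pickle.dump(f,open(n+"2.pkl","wb"))
    C=cloud(f).reshape(-1,3);C=C[np.isfinite(C[:,0])]
    q=np.c_[(C[:,:2]-o)@X,(C[:,:2]-o)@Y,C[:,2]]
    # bar ends beyond box
    for nm,m in(("bar+",(q[:,1]>.11)&(q[:,1]<.165)),("bar-",(q[:,1]<-.11)&(q[:,1]>-.165)),("sadd+",(q[:,1]>.02)&(q[:,1]<.075)&(q[:,2]>.22)),("sadd-",(q[:,1]>-.075)&(q[:,1]<-.02)&(q[:,2]>.22))):
        lo,hi=((.155,.172) if nm[0]=="b" else (.22,.25))
        P=q[m&(abs(q[:,0])<.04)&(q[:,2]>lo)&(q[:,2]<hi)]
        if len(P):print(n,nm,len(P),"x med/min/max",np.median(P[:,0]).round(4),P[:,0].min().round(4),P[:,0].max().round(4),"y",P[:,1].min().round(3),P[:,1].max().round(3),"z",np.median(P[:,2]).round(4))
im=f["image"][100:210,250:430,::-1]
im2=pickle.load(open("scene2.pkl","rb"))["image"][210:370,170:400,::-1]
out=np.hstack([cv2.resize(i,(400,int(i.shape[0]*400/i.shape[1])),interpolation=2)[:240] for i in(im,im2)])
cv2.imwrite("pics/s2.png",cv2.convertScaleAbs(out,alpha=1.8))
E
```

```text
t 8.1667 pos [ 0.658 -0.068  0.236] q [ 0.603  0.636 -0.811  1.523  0.48   1.194 -0.425] yaw 82.2729574310307
shift cm [-0.272  0.003  7.75 ] wz 0.07295743103070151 level err deg [ 0.028 -0.133] F [ 0.207  0.187 -5.251] 0.025550496130044575
scene bar+ 130 x med/min/max 0.0016 -0.0345 0.0076 y 0.11 0.164 z 0.1644
scene bar- 103 x med/min/max 0.0012 -0.0063 0.0068 y -0.165 -0.111 z 0.1637
scene sadd+ 301 x med/min/max 0.008 -0.0166 0.0151 y 0.021 0.066 z 0.2436
top bar+ 88 x med/min/max -0.0003 -0.0065 0.0078 y 0.11 0.165 z 0.1652
top bar- 49 x med/min/max 0.0002 -0.0059 0.0058 y -0.165 -0.131 z 0.1647
top sadd+ 76 x med/min/max -0.0018 -0.013 0.0144 y 0.043 0.063 z 0.2459
```

View pics/s2.png

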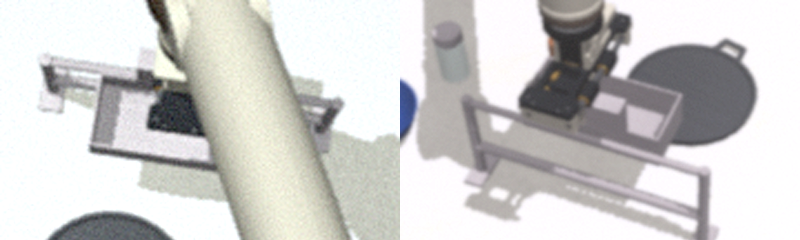

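Picture: left, the caddy sits centred on the bar; right, the saddle is directly above it. The cloud puts the bar axis at x≈0.3 mm and the saddle at −1.8 mm, as intended. Descending.

Call:
jog_arm(targets=[{"tx": 0,"ty": 0,"tz": 0.8,"wx": 0,"wy": 0,"wz": 0,"claw": 0},{"tx": 0,"ty": 0,"tz": 0.8,"wx": 0,"wy": 0,"wz": 0,"claw": 0},{"tx": 0,"ty": 0,"tz": 0.8,"wx": 0,"wy": 0,"wz": 0,"claw": 0},{"tx": 0,"ty": 0,"tz": 0.7,"wx": 0,"wy": 0,"wz": 0,"claw": 0},{"tx": 0,"ty": 0,"tz": 0.7,"wx": 0,"wy": 0,"wz": 0,"claw": 0}])

```text
time: 8.68
tool_pos: [0.6585, -0.0685, 0.1975]
ee_rot: [[0.135, 0.991, -0.001], [0.991, -0.135, -0.0], [-0.0, -0.001, -1.0]]
ft_force: [-0.1, -0.1, -3.6]
width: 0.0256
grasp_force: 58.0
```

Call:
jog_arm(targets=[{"tx": 0,"ty": 0,"tz": 0.6,"wx": 0,"wy": 0,"wz": 0,"claw": 0},{"tx": 0,"ty": 0,"tz": 0.6,"wx": 0,"wy": 0,"wz": 0,"claw": 0},{"tx": 0,"ty": 0,"tz": 0.6,"wx": 0,"wy": 0,"wz": 0,"claw": 0},{"tx": 0,"ty": 0,"tz": 0,"wx": 0,"wy": 0,"wz": 0,"claw": 0},{"tx": 0,"ty": 0,"tz": 0,"wx": 0,"wy": 0,"wz": 0,"claw": 0}])

```text
time: 9.1
tool_pos: [0.6587, -0.0683, 0.1803]
ee_rot: [[0.135, 0.991, -0.001], [0.991, -0.135, 0.0], [0.0, -0.001, -1.0]]
ft_force: [-0.2, 0.0, -4.8]
width: 0.0256
grasp_force: 58.0
```

```bash
python3 go.py .6578 -.0705 .158 82.2
```

```text
t 9.1 pos [ 0.659 -0.068  0.18 ] q [ 0.586  0.689 -0.78   1.57   0.525  1.103 -0.457] yaw 82.25765532133232
shift cm [-0.231 -0.058  2.229] wz 0.05765532133231943 level err deg [ 0.004 -0.043] F [-0.164  0.045 -4.841] 0.025609218719529963
```

Call:
jog_arm(targets=[{"tx": 0,"ty": 0,"tz": 0.5,"wx": 0,"wy": 0,"wz": 0,"claw": 0},{"tx": 0,"ty": 0,"tz": 0.5,"wx": 0,"wy": 0,"wz": 0,"claw": 0},{"tx": 0,"ty": 0,"tz": 0.5,"wx": 0,"wy": 0,"wz": 0,"claw": 0},{"tx": 0,"ty": 0,"tz": 0.4,"wx": 0,"wy": 0,"wz": 0,"claw": 0},{"tx": 0,"ty": 0,"tz": 0.1,"wx": 0,"wy": 0,"wz": 0,"claw": 0}])

```text
time: 9.52
tool_pos: [0.6583, -0.0684, 0.1596]
ee_rot: [[0.135, 0.991, -0.002], [0.991, -0.135, 0.0], [-0.0, -0.001, -1.0]]
ft_force: [0.4, -0.1, -4.4]
width: 0.0259
grasp_force: 58.0
```

Call:
jog_arm(targets=[{"tx": 0,"ty": 0,"tz": 0.1,"wx": 0,"wy": 0,"wz": 0,"claw": 0},{"tx": 0,"ty": 0,"tz": 0.1,"wx": 0,"wy": 0,"wz": 0,"claw": 0},{"tx": 0,"ty": 0,"tz": 0.1,"wx": 0,"wy": 0,"wz": 0,"claw": 0},{"tx": 0,"ty": 0,"tz": 0,"wx": 0,"wy": 0,"wz": 0,"claw": 0},{"tx": 0,"ty": 0,"tz": 0,"wx": 0,"wy": 0,"wz": 0,"claw": 0}])

```text
time: 9.93
tool_pos: [0.6591, -0.0683, 0.1579]
ee_rot: [[0.135, 0.991, 0.0], [0.991, -0.135, -0.0], [-0.0, 0.0, -1.0]]
ft_force: [-0.2, 0.4, -5.3]
width: 0.0258
grasp_force: 58.0
```

```bash
python3 go.py .6578 -.0705 .158 82.2
```

```text
t 9.9333 pos [ 0.659 -0.068  0.158] q [ 0.578  0.713 -0.766  1.586  0.544  1.067 -0.47 ] yaw 82.255341410714
shift cm [-0.234 -0.095 -0.005] wz 0.0553414107139929 level err deg [-0.002  0.022] F [-0.234  0.395 -5.35 ] 0.025802514043087137
```

Call:
jog_arm(targets=[{"tx": 0,"ty": 0,"tz": 0.1,"wx": 0,"wy": 0,"wz": 0,"claw": 0},{"tx": 0,"ty": 0,"tz": 0.1,"wx": 0,"wy": 0,"wz": 0,"claw": 0},{"tx": 0,"ty": 0,"tz": 0.1,"wx": 0,"wy": 0,"wz": 0,"claw": 0},{"tx": 0,"ty": 0,"tz": 0,"wx": 0,"wy": 0,"wz": 0,"claw": 0},{"tx": 0,"ty": 0,"tz": 0,"wx": 0,"wy": 0,"wz": 0,"claw": 0}])

```text
time: 10.35
tool_pos: [0.6591, -0.0683, 0.1577]
ee_rot: [[0.135, 0.991, 0.001], [0.991, -0.135, -0.001], [-0.001, 0.001, -1.0]]
ft_force: [-8.4, -0.8, 12.6]
width: 0.0259
grasp_force: 58.0
```

Seated (upward force). Releasing and rising.

Call:
jog_arm(targets=[{"tx": 0,"ty": 0,"tz": -0.2,"wx": 0,"wy": 0,"wz": 0,"claw": 0},{"tx": 0,"ty": 0,"tz": 0,"wx": 0,"wy": 0,"wz": 0,"claw": 0.5},{"tx": 0,"ty": 0,"tz": 0,"wx": 0,"wy": 0,"wz": 0,"claw": 0.8},{"tx": 0,"ty": 0,"tz": 0,"wx": 0,"wy": 0,"wz": 0,"claw": 0.8},{"tx": 0,"ty": 0,"tz": 0,"wx": 0,"wy": 0,"wz": 0,"claw": 0.8}])

```text
time: 10.77
tool_pos: [0.6592, -0.0683, 0.1568]
ee_rot: [[0.135, 0.991, 0.0], [0.991, -0.135, 0.0], [0.0, 0.0, -1.0]]
ft_force: [-1.2, 0.6, 0.4]
width: 0.0478
grasp_force: 0.0
```

Call:
jog_arm(targets=[{"tx": 0,"ty": 0,"tz": 0,"wx": 0,"wy": 0,"wz": 0,"claw": 0.8},{"tx": 0,"ty": 0,"tz": 0,"wx": 0,"wy": 0,"wz": 0,"claw": 0.8},{"tx": 0,"ty": 0,"tz": -0.5,"wx": 0,"wy": 0,"wz": 0,"claw": 0.8},{"tx": 0,"ty": 0,"tz": -1,"wx": 0,"wy": 0,"wz": 0,"claw": 0.8},{"tx": 0,"ty": 0,"tz": -2,"wx": 0,"wy": 0,"wz": 0,"claw": 0.8}])

```text
time: 11.18
tool_pos: [0.6575, -0.0685, 0.1905]
ee_rot: [[0.135, 0.991, -0.004], [0.991, -0.135, 0.0], [-0.0, -0.004, -1.0]]
ft_force: [-0.1, -0.5, 0.1]
width: 0.0728
grasp_force: 0.0
```

Call:
jog_arm(targets=[{"tx": 0,"ty": 0,"tz": -2.5,"wx": 0,"wy": 0,"wz": 0,"claw": 0.8},{"tx": 0,"ty": 0,"tz": -3,"wx": 0,"wy": 0,"wz": 0,"claw": 0.8},{"tx": -1.5,"ty": -2,"tz": -2,"wx": 0,"wy": 0,"wz": 0,"claw": 0.8},{"tx": -3,"ty": -2.3,"tz": 0,"wx": 0,"wy": 0,"wz": 0,"claw": 0.8},{"tx": -3,"ty": -2.3,"tz": 0,"wx": 0,"wy": 0,"wz": 0,"claw": 0.8}])

```text
time: 11.6
tool_pos: [0.5843, -0.1321, 0.2697]
ee_rot: [[0.131, 0.991, 0.005], [0.991, -0.131, -0.0], [0.0, 0.005, -1.0]]
ft_force: [0.6, -2.8, -0.6]
width: 0.0732
grasp_force: 0.0
```

```bash
python3 go.py .448 -.3695 .2 82.2
```

```text
t 11.6 pos [ 0.584 -0.132  0.27 ] q [ 0.817  0.491 -0.865  1.659  0.4    1.174 -0.277] yaw 82.4903319143079
shift cm [-25.315 -10.446   6.918] wz 0.29033191430789884 level err deg [0.009 0.276] F [ 0.571 -2.78  -0.58 ] 0.07323038268928263
```

Call:
jog_arm(targets=[{"tx": 0,"ty": 0,"tz": 0,"wx": 0,"wy": 0,"wz": -7,"claw": 1},{"tx": 0,"ty": 0,"tz": 0,"wx": 0,"wy": 0,"wz": -7,"claw": 1},{"tx": 0,"ty": 0,"tz": 0,"wx": 0,"wy": 0,"wz": -7,"claw": 1},{"tx": 0,"ty": 0,"tz": 0,"wx": 0,"wy": 0,"wz": -7,"claw": 1},{"tx": 0,"ty": 0,"tz": 0,"wx": 0,"wy": 0,"wz": -7,"claw": 1}])

```text
time: 12.02
tool_pos: [0.5836, -0.1339, 0.2681]
ee_rot: [[-0.463, 0.886, 0.001], [0.886, 0.463, -0.001], [-0.001, 0.001, -1.0]]
ft_force: [0.0, 0.2, 0.1]
width: 0.0915
grasp_force: 0.0
```

Call:
jog_arm(targets=[{"tx": 0,"ty": 0,"tz": 0,"wx": 0,"wy": 0,"wz": -7,"claw": 1},{"tx": 0,"ty": 0,"tz": 0,"wx": 0,"wy": 0,"wz": -7,"claw": 1},{"tx": 0,"ty": 0,"tz": 0,"wx": 0,"wy": 0,"wz": -7,"claw": 1},{"tx": 0,"ty": 0,"tz": 0,"wx": 0,"wy": 0,"wz": -7,"claw": 1},{"tx": 0,"ty": 0,"tz": 0,"wx": 0,"wy": 0,"wz": -7,"claw": 1}])

```text
time: 12.43
tool_pos: [0.5837, -0.1338, 0.2679]
ee_rot: [[-0.888, 0.46, 0.001], [0.46, 0.888, -0.001], [-0.001, -0.0, -1.0]]
ft_force: [-0.8, -0.9, 0.6]
width: 0.0917
grasp_force: 0.0
```

Call:
jog_arm(targets=[{"tx": 0,"ty": 0,"tz": 0,"wx": 0,"wy": 0,"wz": -7,"claw": 1},{"tx": 0,"ty": 0,"tz": 0,"wx": 0,"wy": 0,"wz": -7,"claw": 1},{"tx": 0,"ty": 0,"tz": 0,"wx": 0,"wy": 0,"wz": -6,"claw": 1},{"tx": 1.4,"ty": -3.5,"tz": 0,"wx": 0,"wy": 0,"wz": 0,"claw": 1},{"tx": 1.4,"ty": -3.5,"tz": 0,"wx": 0,"wy": 0,"wz": 0,"claw": 1}])

```text
time: 12.85
tool_pos: [0.5471, -0.1969, 0.2681]
ee_rot: [[-0.992, 0.128, 0.002], [0.128, 0.992, 0.001], [-0.002, 0.001, -1.0]]
ft_force: [0.7, -1.2, 0.4]
width: 0.0918
grasp_force: 0.0
```

Call:
jog_arm(targets=[{"tx": 1.4,"ty": -3.5,"tz": 0,"wx": 0,"wy": 0,"wz": 0,"claw": 1},{"tx": 1.4,"ty": -3.5,"tz": 0,"wx": 0,"wy": 0,"wz": 0,"claw": 1},{"tx": 1.4,"ty": -3.5,"tz": 0,"wx": 0,"wy": 0,"wz": 0,"claw": 1},{"tx": 1.4,"ty": -3.5,"tz": 0,"wx": 0,"wy": 0,"wz": 0,"claw": 1},{"tx": 0,"ty": 0,"tz": 0,"wx": 0,"wy": 0,"wz": 0,"claw": 1}])

```text
time: 13.27
tool_pos: [0.467, -0.3402, 0.2664]
ee_rot: [[-0.989, 0.148, -0.003], [0.148, 0.989, -0.004], [0.003, -0.004, -1.0]]
ft_force: [0.3, -1.1, -0.0]
width: 0.0918
grasp_force: 0.0
```

```bash
python3 go.py .448 -.3695 .2 172.2
cat > hung.py <<'E'
import sys;from h import *;from cell import grab_frame
a=np.radians(-7.8);X=np.array([np.cos(a),np.sin(a)]);Y=np.array([-np.sin(a),np.cos(a)]);o=np.array([.66,-.0708])
k=sys.argv[1]
for n in("scene","top"):
    f=grab_frame(n);pickle.dump(f,open(n+k+".pkl","wb"));C=cloud(f).reshape(-1,3);C=C[np.isfinite(C[:,0])]
    q=np.c_[(C[:,:2]-o)@X,(C[:,:2]-o)@Y,C[:,2]]
    for nm,b in dict(saddle=(-.03,.03,-.12,.12,.1675,.2),rim=(-.14,-.02,-.15,.15,.098,.12),floor=(-.09,-.02,-.1,.1,.05,.066)).items():
        P=q[(q[:,0]>b[0])&(q[:,0]<b[1])&(q[:,1]>b[2])&(q[:,1]<b[3])&(q[:,2]>b[4])&(q[:,2]<b[5])]
        if len(P)>5:print(n,nm,len(P),"min",P.min(0).round(4),"max",P.max(0).round(4),"med",np.median(P,0).round(4),cv2.minAreaRect(P[:,:2].astype(np.float32)))
E
python3 hung.py 3
```

```text
t 13.2667 pos [ 0.467 -0.34   0.266] q [ 1.453  0.649 -1.256  1.706  0.649  1.277  1.475] yaw 171.50134432116553
shift cm [ 1.432 -3.155  6.658] wz -0.6986556788344558 level err deg [ 0.157 -0.249] F [ 0.283 -1.101 -0.028] 0.09180828533704591
scene saddle 366 min [-0.015  -0.1126  0.1675] max [0.0159 0.1185 0.1752] med [0.0009 0.0079 0.1696] ((0.0004221061244606972, 0.003003455698490143), (0.23105433583259583, 0.029844699427485466), 89.38284301757812)
scene rim 358 min [-0.106  -0.1     0.0981] max [-0.0202  0.1113  0.112 ] med [-0.0965  0.0064  0.1044] ((-0.06311659514904022, 0.005631893873214722), (0.21136856079101562, 0.08566264063119888), 89.97158813476562)
scene floor 135 min [-0.0899 -0.0981  0.0508] max [-0.048   0.0905  0.0651] med [-0.0636  0.0647  0.0559] ((-0.06905999034643173, -0.003931969404220581), (0.04044250771403313, 0.1888069361448288), 0.5344861745834351)
top saddle 334 min [-0.0134 -0.1199  0.1675] max [0.0148 0.1182 0.1788] med [0.0005 0.0042 0.1707] ((0.0007251175120472908, -0.0008533000946044922), (0.028163351118564606, 0.23814800381660461), 0.2210085541009903)
top rim 190 min [-0.0991 -0.1032  0.0984] max [-0.0203  0.1073  0.1168] med [-0.0962  0.0015  0.1077] ((-0.06023494899272919, 0.001996450126171112), (0.21039696037769318, 0.07850538194179535), 89.59420013427734)
top floor 1459 min [-0.0869 -0.1     0.05  ] max [-0.02   0.1    0.066] med [-0.0527  0.0001  0.0567] ((-0.05344492569565773, -2.4065375328063965e-05), (0.1999867558479309, 0.06677353382110596), 89.94078826904297)
```

Caddy hangs level and parallel; saddle top at z≈0.170 over the bar. Now the shaker.

Call:
jog_arm(targets=[{"tx": 0.7,"ty": -1.6,"tz": 0,"wx": 0,"wy": 0,"wz": -0.3,"claw": 1},{"tx": 0.7,"ty": -1.6,"tz": 1,"wx": 0,"wy": 0,"wz": 0,"claw": 1},{"tx": 0,"ty": 0,"tz": 2.5,"wx": 0,"wy": 0,"wz": 0,"claw": 1},{"tx": 0,"ty": 0,"tz": 2.5,"wx": 0,"wy": 0,"wz": 0,"claw": 1},{"tx": 0,"ty": 0,"tz": 2,"wx": 0,"wy": 0,"wz": 0,"claw": 1}])

```text
time: 13.78
tool_pos: [0.4533, -0.3602, 0.1849]
ee_rot: [[-0.992, 0.129, -0.001], [0.129, 0.992, 0.0], [0.001, 0.0, -1.0]]
ft_force: [-0.0, 1.0, -0.1]
width: 0.0916
grasp_force: 0.0
```

Call:
jog_arm(targets=[{"tx": 0,"ty": 0,"tz": 2,"wx": 0,"wy": 0,"wz": 0,"claw": 1},{"tx": 0,"ty": 0,"tz": 1,"wx": 0,"wy": 0,"wz": 0,"claw": 1},{"tx": 0,"ty": 0,"tz": 0,"wx": 0,"wy": 0,"wz": 0,"claw": 1},{"tx": 0,"ty": 0,"tz": 0,"wx": 0,"wy": 0,"wz": 0,"claw": 1},{"tx": 0,"ty": 0,"tz": 0,"wx": 0,"wy": 0,"wz": 0,"claw": 1}])

```text
time: 14.2
tool_pos: [0.4548, -0.3603, 0.1579]
ee_rot: [[-0.992, 0.129, 0.002], [0.129, 0.992, -0.001], [-0.002, -0.001, -1.0]]
ft_force: [-0.1, -0.2, 0.5]
width: 0.0921
grasp_force: 0.0
```

```bash
python3 go.py .448 -.370 .084 172.2
```

```text
t 14.2 pos [ 0.455 -0.36   0.158] q [ 1.428  0.766 -1.147  1.798  0.781  1.114  1.447] yaw 172.5892184002644
shift cm [ 0.561 -1.04   7.391] wz 0.38921840026441146 level err deg [-0.097 -0.033] F [-0.076 -0.191  0.528] 0.09208246999153422
```

Call:
jog_arm(targets=[{"tx": 0.3,"ty": -0.5,"tz": 0,"wx": 0,"wy": 0,"wz": 0.4,"claw": 1},{"tx": 0.3,"ty": -0.5,"tz": 1.4,"wx": 0,"wy": 0,"wz": 0,"claw": 1},{"tx": 0,"ty": 0,"tz": 2,"wx": 0,"wy": 0,"wz": 0,"claw": 1},{"tx": 0,"ty": 0,"tz": 2,"wx": 0,"wy": 0,"wz": 0,"claw": 1},{"tx": 0,"ty": 0,"tz": 2,"wx": 0,"wy": 0,"wz": 0,"claw": 1}])

```text
time: 14.62
tool_pos: [0.4459, -0.3709, 0.0819]
ee_rot: [[-0.99, 0.138, 0.0], [0.138, 0.99, -0.001], [-0.0, -0.001, -1.0]]
ft_force: [-0.0, -0.0, 0.5]
width: 0.0917
grasp_force: 0.0
```

Call:
jog_arm(targets=[{"tx": 0,"ty": 0,"tz": 0,"wx": 0,"wy": 0,"wz": 0,"claw": 1},{"tx": 0,"ty": 0,"tz": 0,"wx": 0,"wy": 0,"wz": 0,"claw": 0.7},{"tx": 0,"ty": 0,"tz": 0,"wx": 0,"wy": 0,"wz": 0,"claw": 0.5},{"tx": 0,"ty": 0,"tz": 0,"wx": 0,"wy": 0,"wz": 0,"claw": 0.3},{"tx": 0,"ty": 0,"tz": 0,"wx": 0,"wy": 0,"wz": 0,"claw": 0.3}], newtons=20)

```text
time: 15.03
tool_pos: [0.4472, -0.37, 0.084]
ee_rot: [[-0.991, 0.137, 0.002], [0.137, 0.991, -0.001], [-0.002, -0.001, -1.0]]
ft_force: [-0.0, 0.9, -0.5]
width: 0.0696
grasp_force: 0.0
```

Call:
jog_arm(targets=[{"tx": 0,"ty": 0,"tz": 0,"wx": 0,"wy": 0,"wz": 0,"claw": 0.3},{"tx": 0,"ty": 0,"tz": 0,"wx": 0,"wy": 0,"wz": 0,"claw": 0.3},{"tx": 0,"ty": 0,"tz": 0,"wx": 0,"wy": 0,"wz": 0,"claw": 0.3},{"tx": 0,"ty": 0,"tz": 0,"wx": 0,"wy": 0,"wz": 0,"claw": 0.3},{"tx": 0,"ty": 0,"tz": 0,"wx": 0,"wy": 0,"wz": 0,"claw": 0.3}])

```text
time: 15.45
tool_pos: [0.4467, -0.3703, 0.0832]
ee_rot: [[-0.991, 0.137, 0.0], [0.137, 0.991, -0.001], [-0.001, -0.001, -1.0]]
ft_force: [-1.3, -1.8, 2.3]
width: 0.0482
grasp_force: 19.9
```

```bash
python3 go.py .448 -.370 .084 172.2
```

```text
t 15.45 pos [ 0.447 -0.37   0.083] q [ 1.393  0.85  -1.052  1.836  0.882  1.009  1.395] yaw 172.12795041820812
shift cm [-0.128  0.045 -0.082] wz -0.07204958179187315 level err deg [-0.035 -0.068] F [-1.28  -1.755  2.342] 0.048162449184523295
```

Call:
jog_arm(targets=[{"tx": 0,"ty": 0,"tz": -1,"wx": 0,"wy": 0,"wz": 0,"claw": 0.3},{"tx": 0,"ty": 0,"tz": -2,"wx": 0,"wy": 0,"wz": 0,"claw": 0.3},{"tx": 0,"ty": 0,"tz": -3,"wx": 0,"wy": 0,"wz": 0,"claw": 0.3},{"tx": 0,"ty": 0,"tz": -3,"wx": 0,"wy": 0,"wz": 0,"claw": 0.3},{"tx": 0,"ty": 0,"tz": -3,"wx": 0,"wy": 0,"wz": 0,"claw": 0.3}])

```text
time: 15.87
tool_pos: [0.4461, -0.3683, 0.2038]
ee_rot: [[-0.991, 0.135, -0.001], [0.135, 0.991, 0.002], [0.001, 0.002, -1.0]]
ft_force: [0.4, -1.1, -2.4]
width: 0.0474
grasp_force: 19.9
```

Call:
jog_arm(targets=[{"tx": -0.6,"ty": 1.4,"tz": -2,"wx": 0,"wy": 0,"wz": 0,"claw": 0.3},{"tx": -1.2,"ty": 2.9,"tz": -1,"wx": 0,"wy": 0,"wz": 0,"claw": 0.3},{"tx": -1.3,"ty": 3.1,"tz": 0,"wx": 0,"wy": 0,"wz": 0,"claw": 0.3},{"tx": -1.3,"ty": 3.1,"tz": 0,"wx": 0,"wy": 0,"wz": 0,"claw": 0.3},{"tx": -1.3,"ty": 3.1,"tz": 0,"wx": 0,"wy": 0,"wz": 0,"claw": 0.3}])

```text
time: 16.28
tool_pos: [0.5216, -0.2408, 0.2332]
ee_rot: [[-0.991, 0.137, -0.0], [0.137, 0.991, 0.0], [0.0, 0.0, -1.0]]
ft_force: [1.4, -0.1, -2.3]
width: 0.048
grasp_force: 19.9
```

Call:
jog_arm(targets=[{"tx": -1.3,"ty": 3.1,"tz": 0,"wx": 0,"wy": 0,"wz": 0,"claw": 0.3},{"tx": -1.3,"ty": 3.1,"tz": 0,"wx": 0,"wy": 0,"wz": 0,"claw": 0.3},{"tx": -1.3,"ty": 3.1,"tz": 0,"wx": 0,"wy": 0,"wz": 0,"claw": 0.3},{"tx": -1.0,"ty": 2.4,"tz": 0,"wx": 0,"wy": 0,"wz": 0,"claw": 0.3},{"tx": -0.3,"ty": 0.8,"tz": 0,"wx": 0,"wy": 0,"wz": 0,"claw": 0.3}])

```text
time: 16.7
tool_pos: [0.5912, -0.1192, 0.2336]
ee_rot: [[-0.992, 0.129, 0.001], [0.129, 0.992, 0.004], [-0.001, 0.004, -1.0]]
ft_force: [0.5, 0.6, -2.2]
width: 0.0478
grasp_force: 19.9
```

Call:
jog_arm(targets=[{"tx": 0,"ty": 0,"tz": 0,"wx": 0,"wy": 0,"wz": 0,"claw": 0.3},{"tx": 0,"ty": 0,"tz": 0,"wx": 0,"wy": 0,"wz": 0,"claw": 0.3}])

```text
time: 16.87
tool_pos: [0.5896, -0.1257, 0.2325]
ee_rot: [[-0.991, 0.135, -0.001], [0.135, 0.991, -0.0], [0.001, -0.0, -1.0]]
ft_force: [0.2, -1.2, -2.9]
width: 0.0478
grasp_force: 19.9
```

```bash
python3 go.py .6011 -.1102 .141 172.2
```

```text
t 16.8667 pos [ 0.59  -0.126  0.233] q [ 0.961  0.699 -1.172  1.678  0.679  1.235  1.069] yaw 172.2336918425477
shift cm [-0.946  1.694  9.15 ] wz 0.03369184254771085 level err deg [ 0.069 -0.028] F [ 0.198 -1.246 -2.872] 0.04783595541107735
```

Call:
jog_arm(targets=[{"tx": -0.5,"ty": 0.9,"tz": 0,"wx": 0,"wy": 0,"wz": 0,"claw": 0.3},{"tx": -0.4,"ty": 0.8,"tz": 0,"wx": 0,"wy": 0,"wz": 0,"claw": 0.3},{"tx": 0,"ty": 0,"tz": 0.5,"wx": 0,"wy": 0,"wz": 0,"claw": 0.3},{"tx": 0,"ty": 0,"tz": 1,"wx": 0,"wy": 0,"wz": 0,"claw": 0.3},{"tx": 0,"ty": 0,"tz": 0.5,"wx": 0,"wy": 0,"wz": 0,"claw": 0.3}])

```text
time: 17.28
tool_pos: [0.6006, -0.1109, 0.2111]
ee_rot: [[-0.991, 0.137, -0.002], [0.137, 0.991, -0.0], [0.002, -0.001, -1.0]]
ft_force: [0.0, -1.4, -2.7]
width: 0.0477
grasp_force: 19.9
```

Call:
jog_arm(targets=[{"tx": 0,"ty": 0,"tz": 0,"wx": 0,"wy": 0,"wz": 0,"claw": 0.3},{"tx": 0,"ty": 0,"tz": 0,"wx": 0,"wy": 0,"wz": 0,"claw": 0.3}])

```text
time: 17.45
tool_pos: [0.6007, -0.1108, 0.2118]
ee_rot: [[-0.991, 0.137, -0.002], [0.137, 0.991, 0.0], [0.002, -0.0, -1.0]]
ft_force: [0.7, -0.3, -2.4]
width: 0.0481
grasp_force: 19.9
```

```bash
python3 go.py .6011 -.1102 .141 172.2;  python3 hung.py 4 | cut -c1-160
python3 - <<'E'
from h import *
ims=[cv2.resize(pickle.load(open(n+"4.pkl","rb"))["image"][v:v+100,u:u+150,::-1],(400,267),interpolation=2) for n,u,v in(("top",270,100),("scene",200,230))]
cv2.imwrite("pics/s4.png",cv2.convertScaleAbs(np.hstack(ims),alpha=1.8))
E
```

```text
t 17.45 pos [ 0.601 -0.111  0.212] q [ 0.909  0.729 -1.144  1.676  0.704  1.212  1.028] yaw 172.1186796898579
shift cm [-0.047  0.062  7.078] wz -0.08132031014207541 level err deg [ 0.097 -0.004] F [ 0.73  -0.329 -2.353] 0.04812954715323967
scene saddle 361 min [-0.0299 -0.1198  0.1675] max [0.0153 0.1198 0.1983] med [-0.0004  0.0048  0.1694] ((-0.007267054170370102, 0.00011800974607467651), (0.239
scene rim 278 min [-0.1028 -0.1012  0.098 ] max [-0.0215  0.1117  0.1153] med [-0.0961  0.0336  0.1046] ((-0.062272392213344574, 0.005246497690677643), (0.08093
scene floor 132 min [-0.0898 -0.0987  0.0514] max [-0.0479  0.0902  0.066 ] med [-0.0616  0.0653  0.0569] ((-0.06888354569673538, -0.004234723746776581), (0.188
top saddle 59 min [-0.0134  0.0021  0.1675] max [0.0137 0.1199 0.1786] med [0.0004 0.0585 0.171 ] ((0.0005855169147253036, 0.0610775388777256), (0.1176134571433
top rim 154 min [-0.1002 -0.1015  0.0982] max [-0.0208  0.1074  0.1164] med [-0.0966  0.0294  0.1073] ((-0.09059520065784454, 0.012762263417243958), (0.22151163
top floor 937 min [-0.087  -0.0999  0.05  ] max [-0.02    0.0999  0.066 ] med [-0.0647  0.0244  0.0566] ((-0.053312379866838455, 4.3936073780059814e-05), (0.066
```

View pics/s4.png

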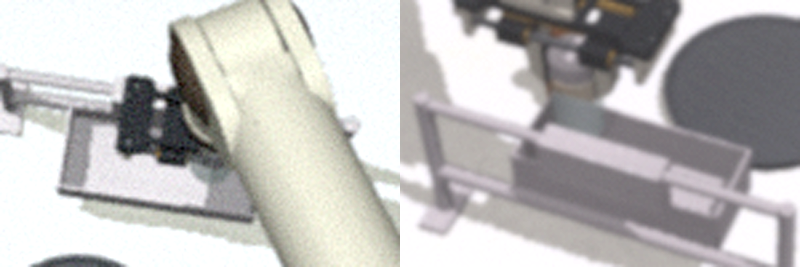

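The picture shows the caddy hanging on the bar and the shaker upright above its −y half: (205,165) in the left image, (578,115) in the right. Lowering.

Call:
jog_arm(targets=[{"tx": 0,"ty": 0,"tz": 1,"wx": 0,"wy": 0,"wz": 0,"claw": 0.3},{"tx": 0,"ty": 0,"tz": 1.2,"wx": 0,"wy": 0,"wz": 0,"claw": 0.3},{"tx": 0,"ty": 0,"tz": 1.2,"wx": 0,"wy": 0,"wz": 0,"claw": 0.3},{"tx": 0,"ty": 0,"tz": 1.2,"wx": 0,"wy": 0,"wz": 0,"claw": 0.3},{"tx": 0,"ty": 0,"tz": 0.8,"wx": 0,"wy": 0,"wz": 0,"claw": 0.3}])

```text
time: 17.97
tool_pos: [0.6003, -0.1103, 0.1562]
ee_rot: [[-0.991, 0.136, -0.003], [0.136, 0.991, 0.0], [0.003, -0.0, -1.0]]
ft_force: [-1.8, -0.6, -1.7]
width: 0.0477
grasp_force: 19.9
```

Call:
jog_arm(targets=[{"tx": 0,"ty": 0,"tz": 0.4,"wx": 0,"wy": 0,"wz": 0,"claw": 0.3},{"tx": 0,"ty": 0,"tz": 0.4,"wx": 0,"wy": 0,"wz": 0,"claw": 0.3},{"tx": 0,"ty": 0,"tz": 0.3,"wx": 0,"wy": 0,"wz": 0,"claw": 0.3},{"tx": 0,"ty": 0,"tz": 0,"wx": 0,"wy": 0,"wz": 0,"claw": 0.3},{"tx": 0,"ty": 0,"tz": 0,"wx": 0,"wy": 0,"wz": 0,"claw": 0.3}])

```text
time: 18.38
tool_pos: [0.6016, -0.1101, 0.148]
ee_rot: [[-0.991, 0.136, 0.0], [0.136, 0.991, 0.0], [-0.0, 0.0, -1.0]]
ft_force: [-0.8, 0.4, -1.7]
width: 0.0477
grasp_force: 19.9
```

Call:
jog_arm(targets=[{"tx": 0,"ty": 0,"tz": 0.1,"wx": 0,"wy": 0,"wz": 0,"claw": 0.3},{"tx": 0,"ty": 0,"tz": 0.1,"wx": 0,"wy": 0,"wz": 0,"claw": 0.3},{"tx": 0,"ty": 0,"tz": 0,"wx": 0,"wy": 0,"wz": 0,"claw": 0.3}])

```text
time: 18.63
tool_pos: [0.6014, -0.1103, 0.1459]
ee_rot: [[-0.991, 0.137, 0.0], [0.137, 0.991, -0.0], [-0.0, -0.0, -1.0]]
ft_force: [-0.0, 0.3, -2.4]
width: 0.0478
grasp_force: 19.9
```

Call:
jog_arm(targets=[{"tx": 0,"ty": 0,"tz": 0.1,"wx": 0,"wy": 0,"wz": 0,"claw": 0.3},{"tx": 0,"ty": 0,"tz": 0.1,"wx": 0,"wy": 0,"wz": 0,"claw": 0.3},{"tx": 0,"ty": 0,"tz": 0.1,"wx": 0,"wy": 0,"wz": 0,"claw": 0.3},{"tx": 0,"ty": 0,"tz": 0,"wx": 0,"wy": 0,"wz": 0,"claw": 0.3},{"tx": 0,"ty": 0,"tz": 0,"wx": 0,"wy": 0,"wz": 0,"claw": 0.3}])

```text
time: 19.05
tool_pos: [0.6013, -0.1102, 0.1426]
ee_rot: [[-0.991, 0.136, -0.0], [0.136, 0.991, 0.0], [0.0, 0.0, -1.0]]
ft_force: [0.6, 0.3, -1.9]
width: 0.0478
grasp_force: 19.9
```

Call:
jog_arm(targets=[{"tx": 0,"ty": 0,"tz": 0.1,"wx": 0,"wy": 0,"wz": 0,"claw": 0.3},{"tx": 0,"ty": 0,"tz": 0.1,"wx": 0,"wy": 0,"wz": 0,"claw": 0.3},{"tx": 0,"ty": 0,"tz": 0,"wx": 0,"wy": 0,"wz": 0,"claw": 0.3},{"tx": 0,"ty": 0,"tz": 0,"wx": 0,"wy": 0,"wz": 0,"claw": 0.3}])

```text
time: 19.38
tool_pos: [0.6013, -0.1102, 0.1406]
ee_rot: [[-0.991, 0.136, -0.0], [0.136, 0.991, 0.0], [0.0, 0.0, -1.0]]
ft_force: [0.1, -0.3, -2.6]
width: 0.0479
grasp_force: 19.9
```

Call:
jog_arm(targets=[{"tx": 0,"ty": 0,"tz": 0.1,"wx": 0,"wy": 0,"wz": 0,"claw": 0.3},{"tx": 0,"ty": 0,"tz": 0.1,"wx": 0,"wy": 0,"wz": 0,"claw": 0.3},{"tx": 0,"ty": 0,"tz": 0,"wx": 0,"wy": 0,"wz": 0,"claw": 0.3},{"tx": 0,"ty": 0,"tz": 0,"wx": 0,"wy": 0,"wz": 0,"claw": 0.3}])

```text
time: 19.72
tool_pos: [0.6016, -0.1103, 0.1393]
ee_rot: [[-0.991, 0.137, 0.001], [0.137, 0.991, -0.001], [-0.001, -0.0, -1.0]]
ft_force: [-1.5, -0.1, 4.1]
width: 0.0477
grasp_force: 19.9
```

Call:
jog_arm(targets=[{"tx": 0,"ty": 0,"tz": 0.1,"wx": 0,"wy": 0,"wz": 0,"claw": 0.3},{"tx": 0,"ty": 0,"tz": 0,"wx": 0,"wy": 0,"wz": 0,"claw": 0.3},{"tx": 0,"ty": 0,"tz": 0,"wx": 0,"wy": 0,"wz": 0,"claw": 0.3}])

```text
time: 19.97
tool_pos: [0.6017, -0.1107, 0.1391]
ee_rot: [[-0.991, 0.137, 0.001], [0.137, 0.991, -0.002], [-0.001, -0.001, -1.0]]
ft_force: [-4.2, -1.8, 10.2]
width: 0.0479
grasp_force: 20.0
```

Call:
jog_arm(targets=[{"tx": 0,"ty": 0,"tz": 0.1,"wx": 0,"wy": 0,"wz": 0,"claw": 0.3},{"tx": 0,"ty": 0,"tz": 0,"wx": 0,"wy": 0,"wz": 0,"claw": 0.3},{"tx": 0,"ty": 0,"tz": 0,"wx": 0,"wy": 0,"wz": 0,"claw": 0.3}])

```text
time: 20.22
tool_pos: [0.6018, -0.1109, 0.1389]
ee_rot: [[-0.991, 0.137, 0.001], [0.137, 0.991, -0.002], [-0.001, -0.002, -1.0]]
ft_force: [-5.2, -1.8, 15.4]
width: 0.0478
grasp_force: 20.0
```

Shaker is on the floor. Relieve the pressure, open, rise.

Call:
jog_arm(targets=[{"tx": 0,"ty": 0,"tz": -0.25,"wx": 0,"wy": 0,"wz": 0,"claw": 0.3},{"tx": 0,"ty": 0,"tz": 0,"wx": 0,"wy": 0,"wz": 0,"claw": 0.56},{"tx": 0,"ty": 0,"tz": 0,"wx": 0,"wy": 0,"wz": 0,"claw": 0.65},{"tx": 0,"ty": 0,"tz": 0,"wx": 0,"wy": 0,"wz": 0,"claw": 0.8},{"tx": 0,"ty": 0,"tz": 0,"wx": 0,"wy": 0,"wz": 0,"claw": 0.8}])

```text
time: 20.63
tool_pos: [0.6012, -0.1101, 0.1389]
ee_rot: [[-0.991, 0.136, -0.0], [0.136, 0.991, 0.0], [0.0, 0.0, -1.0]]
ft_force: [0.3, -0.0, 0.4]
width: 0.0671
grasp_force: 0.0
```

Call:
jog_arm(targets=[{"tx": 0,"ty": 0,"tz": 0,"wx": 0,"wy": 0,"wz": 0,"claw": 0.8},{"tx": 0,"ty": 0,"tz": -0.5,"wx": 0,"wy": 0,"wz": 0,"claw": 0.8},{"tx": 0,"ty": 0,"tz": -1,"wx": 0,"wy": 0,"wz": 0,"claw": 0.8},{"tx": 0,"ty": 0,"tz": -2,"wx": 0,"wy": 0,"wz": 0,"claw": 0.8},{"tx": 0,"ty": 0,"tz": -3,"wx": 0,"wy": 0,"wz": 0,"claw": 0.8}])

```text
time: 21.05
tool_pos: [0.5999, -0.1102, 0.2035]
ee_rot: [[-0.991, 0.136, -0.004], [0.136, 0.991, 0.001], [0.004, 0.0, -1.0]]
ft_force: [0.4, -0.3, 1.0]
width: 0.0736
grasp_force: 0.0
```

Call:
jog_arm(targets=[{"tx": 0,"ty": 0,"tz": -3,"wx": 0,"wy": 0,"wz": 0,"claw": 0.8},{"tx": 1,"ty": -1,"tz": -2,"wx": 0,"wy": 0,"wz": 0,"claw": 0.8},{"tx": 3,"ty": -1.7,"tz": 0,"wx": 0,"wy": 0,"wz": 0,"claw": 0.8},{"tx": 3,"ty": -1.7,"tz": 0,"wx": 0,"wy": 0,"wz": 0,"claw": 0.8},{"tx": 3,"ty": -1.7,"tz": 0,"wx": 0,"wy": 0,"wz": 0,"claw": 0.8}])

```text
time: 21.47
tool_pos: [0.4933, -0.1567, 0.2553]
ee_rot: [[-0.991, 0.135, 0.001], [0.135, 0.991, -0.001], [-0.001, -0.001, -1.0]]
ft_force: [-0.3, -1.8, 1.2]
width: 0.0734
grasp_force: 0.0
```

```bash
python3 go.py .4645 -.173 .20 172.2; python3 hung.py 5|cut -c1-130
python3 - <<'E'
from h import *
for n in("top","scene"):
    C=cloud(pickle.load(open(n+"5.pkl","rb"))).reshape(-1,3)
    for nm,c,a,b,w in(("shaker",(.601,-.11),.14,.175,.045),("pestle",(.465,-.172),.125,.16,.035)):
        P=C[(abs(C[:,0]-c[0])<w)&(abs(C[:,1]-c[1])<w)&(C[:,2]>a)&(C[:,2]<b)]
        if len(P)>5: print(n,nm,len(P),P.min(0).round(4),P.max(0).round(4),np.median(P,0).round(4))
E
```

```text
t 21.4667 pos [ 0.493 -0.157  0.255] q [ 1.248  0.556 -1.31   1.861  0.584  1.187  1.175] yaw 172.23598977445528
shift cm [ 2.642 -2.002  5.532] wz 0.03598977445528817 level err deg [-0.074 -0.04 ] F [-0.286 -1.809  1.165] 0.07335584032793581
scene saddle 343 min [-0.0143 -0.1082  0.1675] max [0.0147 0.1176 0.1741] med [0.0002 0.0097 0.1694] ((0.00020420458167791367, 0.0
scene rim 290 min [-0.1031 -0.1016  0.0982] max [-0.02    0.1114  0.1129] med [-0.0961  0.0312  0.1051] ((-0.06172262504696846, 0.
scene floor 133 min [-0.0899 -0.0965  0.0505] max [-0.0501  0.0913  0.0617] med [-0.0628  0.0656  0.0562] ((-0.0701659768819809, -
top saddle 339 min [-0.0144 -0.1139  0.1675] max [0.0144 0.1174 0.1813] med [-1.000e-04 -6.000e-04  1.704e-01] ((1.102685928344726
top rim 127 min [-0.1    -0.0686  0.0982] max [-0.022   0.1071  0.1189] med [-0.096   0.0534  0.1072] ((-0.07821076363325119, 0.02
top floor 959 min [-0.0865 -0.0817  0.05  ] max [-0.02    0.0999  0.0659] med [-0.0534  0.0329  0.0562] ((-0.053254738450050354, 0
top shaker 293 [ 0.5778 -0.1544  0.1415] [ 0.6457 -0.0881  0.1735] [ 0.6037 -0.1101  0.1562]
top pestle 61 [ 0.4501 -0.1816  0.1254] [ 0.4776 -0.1597  0.1478] [ 0.4614 -0.1694  0.1391]
scene shaker 304 [ 0.5771 -0.1463  0.1404] [ 0.646  -0.0701  0.1698] [ 0.6083 -0.1049  0.1554]
scene pestle 104 [ 0.4444 -0.187   0.126 ] [ 0.484  -0.1561  0.1442] [ 0.4688 -0.17    0.1372]
```

Shaker stands in the caddy, which still hangs level. Now the pestle.

Call:
jog_arm(targets=[{"tx": 1.3,"ty": -1,"tz": 0,"wx": 0,"wy": 0,"wz": 0,"claw": 0.8},{"tx": 1.3,"ty": -1,"tz": 0,"wx": 0,"wy": 0,"wz": 0,"claw": 0.8},{"tx": 0,"ty": 0,"tz": 1,"wx": 0,"wy": 0,"wz": 0,"claw": 0.8},{"tx": 0,"ty": 0,"tz": 1.5,"wx": 0,"wy": 0,"wz": 0,"claw": 0.8},{"tx": 0,"ty": 0,"tz": 1,"wx": 0,"wy": 0,"wz": 0,"claw": 0.8}])

```text
time: 21.98
tool_pos: [0.4659, -0.1731, 0.2187]
ee_rot: [[-0.991, 0.137, 0.001], [0.137, 0.991, -0.0], [-0.001, -0.0, -1.0]]
ft_force: [0.3, -0.3, -0.1]
width: 0.073
grasp_force: 0.0
```

Call:
jog_arm(targets=[{"tx": 0,"ty": 0,"tz": 0,"wx": 0,"wy": 0,"wz": 0,"claw": 0.8},{"tx": 0,"ty": 0,"tz": 0,"wx": 0,"wy": 0,"wz": 0,"claw": 0.8},{"tx": 0,"ty": 0,"tz": 0,"wx": 0,"wy": 0,"wz": 0,"claw": 0.8}])

```text
time: 22.23
tool_pos: [0.4663, -0.1724, 0.2197]
ee_rot: [[-0.991, 0.135, 0.001], [0.135, 0.991, 0.0], [-0.001, 0.001, -1.0]]
ft_force: [-0.3, 0.6, -0.5]
width: 0.0734
grasp_force: 0.0
```

```bash
python3 go.py .4645 -.173 .111 172.2
```

```text
t 22.2333 pos [ 0.466 -0.172  0.22 ] q [ 1.304  0.567 -1.297  1.944  0.615  1.111  1.187] yaw 172.23560411815282
shift cm [ 0.182 -0.089 10.869] wz 0.0356041181528326 level err deg [-0.043  0.032] F [-0.311  0.594 -0.51 ] 0.07336556811671696
```

Call:
jog_arm(targets=[{"tx": 0.2,"ty": -0.1,"tz": 1.9,"wx": 0,"wy": 0,"wz": 0,"claw": 0.8},{"tx": 0,"ty": 0,"tz": 2.5,"wx": 0,"wy": 0,"wz": 0,"claw": 0.8},{"tx": 0,"ty": 0,"tz": 2.5,"wx": 0,"wy": 0,"wz": 0,"claw": 0.8},{"tx": 0,"ty": 0,"tz": 2.5,"wx": 0,"wy": 0,"wz": 0,"claw": 0.8},{"tx": 0,"ty": 0,"tz": 1.5,"wx": 0,"wy": 0,"wz": 0,"claw": 0.8}])

```text
time: 22.65
tool_pos: [0.4632, -0.1737, 0.1087]
ee_rot: [[-0.991, 0.136, -0.001], [0.136, 0.991, 0.0], [0.001, 0.0, -1.0]]
ft_force: [0.1, -0.6, -0.1]
width: 0.0735
grasp_force: 0.0
```

Call:
jog_arm(targets=[{"tx": 0,"ty": 0,"tz": 0,"wx": 0,"wy": 0,"wz": 0,"claw": 0.8},{"tx": 0,"ty": 0,"tz": 0,"wx": 0,"wy": 0,"wz": 0,"claw": 0.5},{"tx": 0,"ty": 0,"tz": 0,"wx": 0,"wy": 0,"wz": 0,"claw": 0.3},{"tx": 0,"ty": 0,"tz": 0,"wx": 0,"wy": 0,"wz": 0,"claw": 0.1},{"tx": 0,"ty": 0,"tz": 0,"wx": 0,"wy": 0,"wz": 0,"claw": 0.1}], newtons=25)

```text
time: 23.07
tool_pos: [0.4643, -0.1743, 0.1115]
ee_rot: [[-0.991, 0.137, 0.002], [0.137, 0.991, -0.001], [-0.002, -0.001, -1.0]]
ft_force: [0.5, -0.8, 0.4]
width: 0.0513
grasp_force: 0.0
```

Call:
jog_arm(targets=[{"tx": 0,"ty": 0,"tz": 0,"wx": 0,"wy": 0,"wz": 0,"claw": 0.1},{"tx": 0,"ty": 0,"tz": 0,"wx": 0,"wy": 0,"wz": 0,"claw": 0.1},{"tx": 0,"ty": 0,"tz": 0,"wx": 0,"wy": 0,"wz": 0,"claw": 0.1},{"tx": 0,"ty": 0,"tz": 0,"wx": 0,"wy": 0,"wz": 0,"claw": 0.1},{"tx": 0,"ty": 0,"tz": 0,"wx": 0,"wy": 0,"wz": 0,"claw": 0.1}])

```text
time: 23.48
tool_pos: [0.4634, -0.1742, 0.1104]
ee_rot: [[-0.991, 0.137, 0.0], [0.137, 0.991, -0.0], [-0.0, -0.0, -1.0]]
ft_force: [-1.0, -0.7, 2.1]
width: 0.0297
grasp_force: 24.9
```

```bash
python3 go.py .6143 -.0141 .25 172.2
```

```text
t 23.4833 pos [ 0.463 -0.174  0.11 ] q [ 1.17   0.693 -1.114  2.031  0.794  0.935  1.057] yaw 172.14001724033906
shift cm [-12.758  17.92  -13.963] wz -0.05998275966092592 level err deg [-0.015 -0.024] F [-1.048 -0.737  2.083] 0.029667027138766865
```

Call:
jog_arm(targets=[{"tx": 0,"ty": 0,"tz": -1,"wx": 0,"wy": 0,"wz": 0,"claw": 0.1},{"tx": 0,"ty": 0,"tz": -2,"wx": 0,"wy": 0,"wz": 0,"claw": 0.1},{"tx": 0,"ty": 0,"tz": -3,"wx": 0,"wy": 0,"wz": 0,"claw": 0.1},{"tx": 0,"ty": 0,"tz": -3,"wx": 0,"wy": 0,"wz": 0,"claw": 0.1},{"tx": 0,"ty": 0,"tz": -3,"wx": 0,"wy": 0,"wz": 0,"claw": 0.1}])

```text
time: 23.9
tool_pos: [0.4627, -0.1732, 0.2316]
ee_rot: [[-0.991, 0.135, -0.001], [0.135, 0.991, 0.001], [0.001, 0.001, -1.0]]
ft_force: [0.6, -0.5, -2.2]
width: 0.0295
grasp_force: 24.9
```

Call:
jog_arm(targets=[{"tx": 0,"ty": 0,"tz": -3,"wx": 0,"wy": 0,"wz": 0,"claw": 0.1},{"tx": -0.8,"ty": 1,"tz": -2,"wx": 0,"wy": 0,"wz": 0,"claw": 0.1},{"tx": -1.5,"ty": 2.2,"tz": 0,"wx": 0,"wy": 0,"wz": 0,"claw": 0.1},{"tx": -1.7,"ty": 2.4,"tz": 0,"wx": 0,"wy": 0,"wz": 0,"claw": 0.1},{"tx": -1.7,"ty": 2.4,"tz": 0,"wx": 0,"wy": 0,"wz": 0,"claw": 0.1}])

```text
time: 24.32
tool_pos: [0.531, -0.1024, 0.281]
ee_rot: [[-0.99, 0.139, 0.0], [0.139, 0.99, -0.001], [-0.0, -0.001, -1.0]]
ft_force: [0.3, -1.2, -1.3]
width: 0.0294
grasp_force: 24.9
```

Call:
jog_arm(targets=[{"tx": -1.7,"ty": 2.4,"tz": 0,"wx": 0,"wy": 0,"wz": 0,"claw": 0.1},{"tx": -1.7,"ty": 2.4,"tz": 0,"wx": 0,"wy": 0,"wz": 0,"claw": 0.1},{"tx": -1.7,"ty": 2.4,"tz": 0,"wx": 0,"wy": 0,"wz": 0,"claw": 0.1},{"tx": -1.4,"ty": 1.9,"tz": 0,"wx": 0,"wy": 0,"wz": 0,"claw": 0.1},{"tx": -0.6,"ty": 0.8,"tz": 0,"wx": 0,"wy": 0,"wz": 0,"claw": 0.1}])

```text
time: 24.73
tool_pos: [0.6156, -0.0098, 0.2808]
ee_rot: [[-0.991, 0.132, 0.001], [0.132, 0.991, 0.003], [-0.0, 0.003, -1.0]]
ft_force: [-0.4, -0.1, -1.2]
width: 0.0294
grasp_force: 24.9
```

Call:
jog_arm(targets=[{"tx": 0,"ty": 0,"tz": 0,"wx": 0,"wy": 0,"wz": 0,"claw": 0.1},{"tx": 0,"ty": 0,"tz": 0,"wx": 0,"wy": 0,"wz": 0,"claw": 0.1},{"tx": 0,"ty": 0,"tz": 0,"wx": 0,"wy": 0,"wz": 0,"claw": 0.1}])

```text
time: 24.98
tool_pos: [0.6139, -0.015, 0.28]
ee_rot: [[-0.991, 0.137, -0.001], [0.137, 0.991, -0.001], [0.001, -0.001, -1.0]]
ft_force: [-0.2, -0.3, -2.4]
width: 0.0297
grasp_force: 24.9
```

```bash
python3 go.py .6143 -.0141 .17 172.2
```

```text
t 24.9833 pos [ 0.614 -0.015  0.28 ] q [ 0.766  0.658 -1.177  1.599  0.624  1.312  0.929] yaw 172.12927623780732
shift cm [-0.044  0.099 11.004] wz -0.07072376219267085 level err deg [ 0.061 -0.043] F [-0.213 -0.276 -2.412] 0.029683630527459485
```

Call:
jog_arm(targets=[{"tx": 0,"ty": 0.1,"tz": 1.5,"wx": 0,"wy": 0,"wz": 0,"claw": 0.1},{"tx": 0,"ty": 0,"tz": 2,"wx": 0,"wy": 0,"wz": 0,"claw": 0.1},{"tx": 0,"ty": 0,"tz": 2,"wx": 0,"wy": 0,"wz": 0,"claw": 0.1},{"tx": 0,"ty": 0,"tz": 2,"wx": 0,"wy": 0,"wz": 0,"claw": 0.1},{"tx": 0,"ty": 0,"tz": 1.5,"wx": 0,"wy": 0,"wz": 0,"claw": 0.1}])

```text
time: 25.4
tool_pos: [0.6132, -0.0149, 0.1874]
ee_rot: [[-0.99, 0.138, -0.003], [0.138, 0.99, -0.001], [0.003, -0.001, -1.0]]
ft_force: [0.5, -0.1, -1.9]
width: 0.0297
grasp_force: 24.9
```

Call:
jog_arm(targets=[{"tx": 0,"ty": 0,"tz": 0.8,"wx": 0,"wy": 0,"wz": 0,"claw": 0.1},{"tx": 0,"ty": 0,"tz": 0.5,"wx": 0,"wy": 0,"wz": 0,"claw": 0.1},{"tx": 0,"ty": 0,"tz": 0.2,"wx": 0,"wy": 0,"wz": 0,"claw": 0.1},{"tx": 0,"ty": 0,"tz": 0,"wx": 0,"wy": 0,"wz": 0,"claw": 0.1},{"tx": 0,"ty": 0,"tz": 0,"wx": 0,"wy": 0,"wz": 0,"claw": 0.1}])

```text
time: 25.82
tool_pos: [0.6153, -0.0129, 0.1761]
ee_rot: [[-0.991, 0.137, 0.002], [0.137, 0.991, 0.0], [-0.001, 0.0, -1.0]]
ft_force: [0.1, 0.2, -1.1]
width: 0.0295
grasp_force: 24.9
```

Call:
jog_arm(targets=[{"tx": 0,"ty": 0,"tz": 0.15,"wx": 0,"wy": 0,"wz": 0,"claw": 0.1},{"tx": 0,"ty": 0,"tz": 0.15,"wx": 0,"wy": 0,"wz": 0,"claw": 0.1},{"tx": 0,"ty": 0,"tz": 0,"wx": 0,"wy": 0,"wz": 0,"claw": 0.1},{"tx": 0,"ty": 0,"tz": 0,"wx": 0,"wy": 0,"wz": 0,"claw": 0.1}])

```text
time: 26.15
tool_pos: [0.6148, -0.0131, 0.1724]
ee_rot: [[-0.991, 0.136, 0.0], [0.136, 0.991, -0.0], [-0.0, -0.0, -1.0]]
ft_force: [0.3, 1.0, -1.9]
width: 0.0296
grasp_force: 24.9
```

Call:
jog_arm(targets=[{"tx": 0,"ty": 0,"tz": 0.15,"wx": 0,"wy": 0,"wz": 0,"claw": 0.1},{"tx": 0,"ty": 0,"tz": 0.15,"wx": 0,"wy": 0,"wz": 0,"claw": 0.1},{"tx": 0,"ty": 0,"tz": 0.1,"wx": 0,"wy": 0,"wz": 0,"claw": 0.1},{"tx": 0,"ty": 0,"tz": 0,"wx": 0,"wy": 0,"wz": 0,"claw": 0.1}])

```text
time: 26.48
tool_pos: [0.6145, -0.0132, 0.1679]
ee_rot: [[-0.991, 0.137, -0.0], [0.137, 0.991, -0.0], [0.0, -0.0, -1.0]]
ft_force: [0.1, 0.8, -2.7]
width: 0.0297
grasp_force: 24.9
```

Call:
jog_arm(targets=[{"tx": 0,"ty": 0,"tz": 0.1,"wx": 0,"wy": 0,"wz": 0,"claw": 0.1},{"tx": 0,"ty": 0,"tz": 0.1,"wx": 0,"wy": 0,"wz": 0,"claw": 0.1},{"tx": 0,"ty": 0,"tz": 0,"wx": 0,"wy": 0,"wz": 0,"claw": 0.1}])

```text
time: 26.73
tool_pos: [0.6149, -0.013, 0.1668]
ee_rot: [[-0.991, 0.136, 0.0], [0.136, 0.991, -0.0], [-0.0, -0.0, -1.0]]
ft_force: [-2.5, 1.0, 2.9]
width: 0.0295
grasp_force: 24.9
```

Call:
jog_arm(targets=[{"tx": 0,"ty": 0,"tz": 0.1,"wx": 0,"wy": 0,"wz": 0,"claw": 0.1},{"tx": 0,"ty": 0,"tz": 0,"wx": 0,"wy": 0,"wz": 0,"claw": 0.1},{"tx": 0,"ty": 0,"tz": 0,"wx": 0,"wy": 0,"wz": 0,"claw": 0.1}])

```text
time: 26.98
tool_pos: [0.615, -0.0129, 0.1668]
ee_rot: [[-0.991, 0.137, 0.001], [0.137, 0.991, -0.001], [-0.001, -0.001, -1.0]]
ft_force: [-3.6, -1.7, 9.6]
width: 0.0294
grasp_force: 24.9
```

Contact. Release and rise.

Call:
jog_arm(targets=[{"tx": 0,"ty": 0,"tz": -0.15,"wx": 0,"wy": 0,"wz": 0,"claw": 0.1},{"tx": 0,"ty": 0,"tz": 0,"wx": 0,"wy": 0,"wz": 0,"claw": 0.36},{"tx": 0,"ty": 0,"tz": 0,"wx": 0,"wy": 0,"wz": 0,"claw": 0.5},{"tx": 0,"ty": 0,"tz": 0,"wx": 0,"wy": 0,"wz": 0,"claw": 0.6},{"tx": 0,"ty": 0,"tz": 0,"wx": 0,"wy": 0,"wz": 0,"claw": 0.6}])

```text
time: 27.4
tool_pos: [0.6147, -0.0131, 0.1666]
ee_rot: [[-0.991, 0.136, -0.0], [0.136, 0.991, 0.0], [0.0, 0.0, -1.0]]
ft_force: [-0.7, 0.9, 0.2]
width: 0.0488
grasp_force: 0.0
```

Call:
jog_arm(targets=[{"tx": 0,"ty": 0,"tz": 0,"wx": 0,"wy": 0,"wz": 0,"claw": 0.6},{"tx": 0,"ty": 0,"tz": -0.5,"wx": 0,"wy": 0,"wz": 0,"claw": 0.6},{"tx": 0,"ty": 0,"tz": -1.5,"wx": 0,"wy": 0,"wz": 0,"claw": 0.6},{"tx": 0,"ty": 0,"tz": -2.5,"wx": 0,"wy": 0,"wz": 0,"claw": 0.6},{"tx": 0,"ty": 0,"tz": -3,"wx": 0,"wy": 0,"wz": 0,"claw": 0.6}])

```text
time: 27.82
tool_pos: [0.6138, -0.0131, 0.2423]
ee_rot: [[-0.991, 0.136, -0.002], [0.136, 0.991, 0.0], [0.002, 0.0, -1.0]]
ft_force: [0.8, -0.3, 0.7]
width: 0.0549
grasp_force: 0.0
```

Call:
jog_arm(targets=[{"tx": 0,"ty": 0,"tz": -3,"wx": 0,"wy": 0,"wz": 0,"claw": 0.6},{"tx": 2,"ty": 0,"tz": -2,"wx": 0,"wy": 0,"wz": 0,"claw": 0.6},{"tx": 3.5,"ty": 0,"tz": 0,"wx": 0,"wy": 0,"wz": 0,"claw": 0.6},{"tx": 3.5,"ty": 0,"tz": 0,"wx": 0,"wy": 0,"wz": 0,"claw": 0.6},{"tx": 3.5,"ty": 0,"tz": 0,"wx": 0,"wy": 0,"wz": 0,"claw": 0.6}])

```text
time: 28.23
tool_pos: [0.4899, 0.005, 0.2929]
ee_rot: [[-0.991, 0.136, 0.001], [0.136, 0.991, -0.001], [-0.001, -0.0, -1.0]]
ft_force: [0.3, 0.5, 1.2]
width: 0.0553
grasp_force: 0.0
```

Call:
jog_arm(targets=[{"tx": 0,"ty": 0,"tz": 0,"wx": 0,"wy": 0,"wz": 0,"claw": 0.6},{"tx": 0,"ty": 0,"tz": 0,"wx": 0,"wy": 0,"wz": 0,"claw": 0.6},{"tx": 0,"ty": 0,"tz": 0,"wx": 0,"wy": 0,"wz": 0,"claw": 0.6},{"tx": 0,"ty": 0,"tz": 0,"wx": 0,"wy": 0,"wz": 0,"claw": 0.6},{"tx": 0,"ty": 0,"tz": 0,"wx": 0,"wy": 0,"wz": 0,"claw": 0.6}])

```text
time: 28.65
tool_pos: [0.4921, 0.0041, 0.2923]
ee_rot: [[-0.991, 0.137, 0.001], [0.137, 0.991, 0.001], [-0.001, 0.001, -1.0]]
ft_force: [0.0, -0.6, -0.8]
width: 0.0554
grasp_force: 0.0
```

```bash
python3 hung.py 6|cut -c1-130
python3 - <<'E'
from h import *
ims=[cv2.resize(pickle.load(open(n+"6.pkl","rb"))["image"][v:v+120,u:u+180,::-1],(400,267),interpolation=2) for n,u,v in(("top",255,90),("scene",190,210))]
cv2.imwrite("pics/s6.png",cv2.convertScaleAbs(np.hstack(ims),alpha=1.8))
E
```

```text
scene saddle 351 min [-0.015  -0.111   0.1675] max [0.0149 0.1199 0.1751] med [0.0004 0.0152 0.1696] ((-4.388391971588135e-05, 0.0
scene rim 323 min [-0.1039 -0.1025  0.098 ] max [-0.0204  0.1119  0.1199] med [-0.0882  0.0638  0.1053] ((-0.06182345002889633, 0.
scene floor 47 min [-0.0898 -0.0982  0.051 ] max [-0.0467  0.09    0.0659] med [-0.0622  0.0808  0.0567] ((-0.07050640136003494, -
top saddle 342 min [-0.0132 -0.1199  0.1675] max [0.0145 0.1182 0.1799] med [0.0005 0.0008 0.1707] ((0.0006639473140239716, -0.000
top rim 88 min [-0.0989 -0.1035  0.0981] max [-0.0216  0.1073  0.1188] med [-0.0741 -0.0874  0.1075] ((-0.06025037169456482, 0.001
top floor 394 min [-0.0867 -0.0992  0.05  ] max [-0.0202  0.0071  0.0657] med [-0.0555 -0.0679  0.0566] ((-0.0534868948161602, -0.
```

View pics/s6.png

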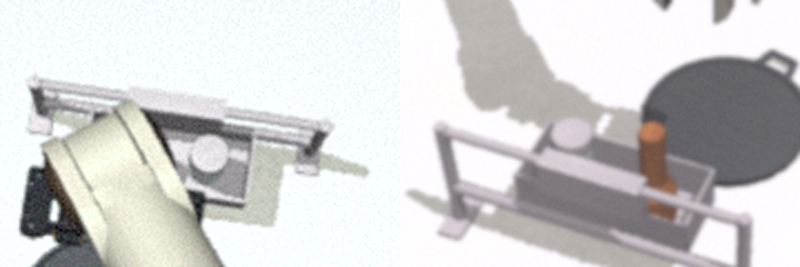

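Shaker (573,135) and pestle (653,165) both stand upright in the level, hanging caddy, with the arm clear. Handing in.

```bash
python3 -c "
from cell import r;print(r.job_done())"
```

```text
the job is handed in; nothing more can be done
None
```

The caddy hangs level on the top bar with the shaker and pestle upright on its floor; the griddle, bowl and spatula were not touched. The job was handed in at about 29 s, and no verdict was returned.

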